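# Clamp the housing, then fish out the screwdriver

### The job

A red screwdriver has been left inside the blue instrument housing. First crank the vice handle clockwise, over the top, until the jaw grips the housing's lug firmly; then draw the screwdriver out through the housing's open mouth, handle first and tilted because it is longer than the mouth, without shifting the housing or disturbing the other things on the bench. Finish while still holding the whole screwdriver in the gripper, well clear above the housing.

Things in the scene. Friction and masses are not known exactly. Their poses are not given: they have to be found in the camera images.
- vice: grey toolmaker's vice fixed to the bench, 42 x 131 x 44 mm (its x, y, z). Origin under its middle, on the bench; z up. Its y axis runs along the screw from the crank (at -y, towards the robot) to the fixed jaw (face at y = +41 mm); seen from the robot its x points to the right. Balances over 0.4 m tall stand to its right, at world x > 0.45, y < -0.18.
- vice_screw (a point): point on the axis of the vice screw, 27 mm above the bench, level with the middle of the crank's knob (100 mm to -y of the vice's origin); the axis is the vice's y axis. The crank turns about it.
- vice_jaw (a joint): sliding jaw, m: gap to the fixed jaw = 14 mm + this value. 0.013 when open (gap 27 mm); the lug is 18 mm thick, so it touches on both sides at 0.004. Driven by the crank: it closes 4.2 mm per rad.
- crank (a joint): crank angle, rad, 0 at first; grows clockwise seen from the robot (knob from left, over the top, to right), closing the jaw; stop at 2.9. At 0 the arm points to the vice's -x, 10 degrees above level. The jaws touch the lug at about 2.15; at 2.5 to 2.65 (8 to 11 N at the knob) the clamp is firm. Let go, it springs back some 0.2 rad and its friction (0.15 N m) keeps the clamp on.
- knob_mid (a point): middle of the crank's black knob: a cylinder 14 mm in diameter and 36 mm long, lying parallel to the screw axis at 36 mm radius, pointing to the robot; it spins freely on the crank, so it can be pinched from above and carried round with the gripper's heading unchanged. The steel crank arm begins 18 mm behind this point.
- housing: blue instrument housing, loose, 0.8 kg, 220 x 112 x 46 mm (x, y, z). Origin under its middle. Walls 4 mm, inner floor at z = 6 mm. An aluminium lug (18 mm thick in y, z = 18 to 36 mm) reaches 40 mm out of its +x end between the vice jaws. A fixed cover (z = 42 to 46 mm) spans x = -110 to -8 mm, a lip x = 98 to 110 mm; between them is the open mouth, 106 mm long in x, 104 mm wide.
- mouth (a point): centre of the open mouth of the housing, at the height of the cover's top, 46 mm above the bench; same axes as the housing
- screwdriver: red screwdriver, 22 x 170 x 20 mm, 70 g, lying on the housing's inner floor with its handle in the mouth and its blade under the cover. Origin at mid-length on its underside; y axis along it, towards the handle end; z up.
- handle_mid (a point): middle of the screwdriver's handle, half-way up (10 mm): the place to grip it, across its 22 mm width; 42 mm from the screwdriver's middle, near its centre of mass. The handle reaches 42 mm either way along y; same axes as the screwdriver.
- handle_end (a point): butt of the handle, on the screwdriver's axis, 85 mm from its middle
- blade_tip (a point): tip of the thin steel blade (about 5 mm thick), on the axis, 85 mm from the middle and 127 mm from handle_mid
- weight_100g: bystander: silver weight, 26 x 26 x 36 mm, origin under its middle
- weight_50g: bystander: brass-coloured weight, 21 x 21 x 29 mm, origin under its middle
- pliers: bystander: blue-handled pliers, 46 x 151 x 11 mm, origin under their middle
- tape_roll: bystander: roll of tape, 66 mm across, 20 mm high, origin under its middle
- lens_tube: bystander: black lens tube, 43 mm across, 62 mm high, origin under its middle
- battery: bystander: green block battery, 27 x 50 x 18 mm, origin under its middle

How it is judged:
By the outcome, as a careful person would: the job done as asked, in the order asked, and still so for the second after the job is handed in, while the arm keeps its last pose, push and grip.
It also fails if it takes over 58 s, if anything falls off the work surface, if the arm or the gripper's body presses on something with over 40 N, if the wrist force passes 120 N, or if a joint passes its speed limit or range.

### The arm

A 6-joint arm with a two-finger parallel gripper is mounted at the origin on a cart in front of the work surface, level with it; the furniture and walls round the work are solid. World frame = base frame: x ahead of the robot, y to its left, z up, the work surface at z = 0. Lengths are in m, angles in rad, forces in N, time in s.
With the tool pointing down it reaches from about 0.35 to 0.775 m from the base axis. Payload 5.5 kg.
Tool frame: the origin (TCP) lies at the very end of the fingers, on their centre line; the grasp point (between the pads) lies 19 mm behind it; x points along the fingers, y is the direction in which the jaws open and shut, and the axes are right-handed (so a half turn about x gives the same grasp; the last joint's range is limited). The gripper opens to 85 mm and grips with 20 to 120 N. Pads are 22 mm wide; open, the fingers measure 114 mm over their backs; the gripper's body (76 mm by 85 mm) begins 54 mm behind the grasp point. The pads swing forward as they close: fully open they stand 13 mm farther back than shut.
Start: joints at [1.01, 0.313, 0.046, 1.304, 0, 1.431], TCP at [0.235, 0.525, 0.194] pointing down, gripper open.
Joint ranges: [-2.76, 2.76], [-0.86, 1.69], [-1.03, 1.26], [-2.2, 2.34], [-1.47, 1.5], [-3.14, 3.14]. Speed limits (rad/s): [2.57, 2.57, 3.14, 3.14, 3.14, 3.14].

### API

Orientations are given as a unit quaternion [w, x, y, z].
In Python, from workcell import env gives the robot as it stands.
- The arm moves only by the tool servo_tool, never from a script. Its argument "increments" is a list of rows, each an object with "offset": the shift along the tool's x, y, z in cm, a list of three; "yaw": the turn about the tool's x in degrees. In form: [{"offset": [x, y, z], "yaw": yaw}, ...]. A call has exactly 8 rows; each row is the pose to reach, as a shift and turn from the pose commanded when the call began, along the tool's axes at that moment; what a row does not reach only later rows make up. A row lasts 1/10 s, in which the tool goes at most 50 mm and 8.59 degrees, less where a joint would pass 70% of its speed; a pose out of reach is approached as far as the arm can. A call with a gripper value outside its range is refused whole. "claw" is the opening, from 0 (shut) to 1 (fully open), set as the call begins (left out, the last holds). The fingers move at their own pace and stop on an object; "force" is the grip in N (left out, the last holds). Time passes only in rows, so rows that repeat a pose let the fingers close, or fill a call up. It gives the time, the measured TCP pose, the force and the opening at its end, in the units of the state.
- env.get_state(): the state, without advancing time (a new reading comes with each control period).
- env.read_camera(name): name is "scene" or "top" or "wrist"; returns (picture, depth): 420x560x3 uint8, red, green, blue; 420x560 float32, m along the optical axis (not along the pixel's ray), 0 where there is no reading.
- env.camera_model(name): a dict with "vertical_fov" (degrees; the focal length in pixels is half the picture's height over the tangent of half this angle, whatever the lens; pixels are square), "cx", "cy" (the principal point, pixels), "world_from_camera" (4x4, takes a point from camera to world coordinates). Camera axes: x right, y up, looking along -z (the intrinsics and any distortion apply to the point x, -y, -z); pixel columns grow to the right and rows downward; lengths in m; the calibration is good to about 2 mm. A picture is of the moment at which its call begins: read the wrist's pose just before it. camera_model takes no time and is no camera call; for the wrist camera it gives the pose at the moment of the call.
- env.hand_in(): hands the job in, once; it reports no verdict.
The state is a dict: "clock": time; "joint_pos": joint angles; "qvel": joint speeds; "tau": joint torques, N m; "tcp_pos": TCP position; "orientation": TCP orientation; "wrist_force": force on the tool from outside, world axes, zero at the start; "ft_torque": the same for the moment, N m; "finger_gap": finger opening in m.
Only numpy, scipy, OpenCV 4.12 (cv2) and the standard library are available. Lean on these libraries where they do the work, as an engineer would, in place of code of your own. Each camera call takes 0.05 s, during which the arm holds its last target.

## Working session

There is one attempt and no reset: what is moved stays moved. The work goes in short steps, Python scripts to look and compute and a tool call to move; the robot and the scene stay as the last step left them, time stands still between calls to the robot, and variables do not carry over. Pictures are saved under pics/ and viewed, and the job is handed in when it is done.

Besides the shell and the picture viewer there is one more tool, called after "Emit:" by a JSON object that holds its "name" and its "arguments", one argument or row to a line. servo_tool: Moves the arm, as the interface text tells. Its arguments: {"type":"object","properties":{"increments":{"type":"array","items":{"type":"object","properties":{"offset":{"type":"array","items":{"type":"number"}},"yaw":{"type":"number"}}}},"claw":{"type":"number"},"force":{"type":"number"}},"required":["increments"]}

```bash
ls; mkdir -p pics
cat > h.py <<'E'
import numpy as np, cv2
from workcell import env
def model(n):
    m=env.camera_model(n); f=210/np.tan(np.radians(m['vertical_fov'])/2)
    return f,m['cx'],m['cy'],np.array(m['world_from_camera']),m
def snap(n,fn):
    f,cx,cy,T,m=model(n)
    im,d=env.read_camera(n)
    cv2.imwrite(f'pics/{fn}.png',im[:,:,::-1]); np.savez(f'pics/{fn}.npz',im=im,d=d,T=T,k=np.array([f,cx,cy]))
    return im,d
E
python3 - <<'E'
from h import *
for n in ['scene','top','wrist']:
    m=env.camera_model(n); print(n,m)
    snap(n,n+'0')
print(env.get_state())
E
```

```text
pics
scene {'vertical_fov': 47.26895824250479, 'cx': 272.6023582091584, 'cy': 213.46647634098088, 'world_from_camera': array([[ 0.80274691,  0.45189028, -0.38909199,  0.18304929],
       [-0.59631795,  0.60998015, -0.52185163, -0.5517447 ],
       [ 0.00151871,  0.65093732,  0.75912996,  0.84166955],
       [ 0.        ,  0.        ,  0.        ,  1.        ]])}
top {'vertical_fov': 48.51905091973798, 'cx': 271.74407880673436, 'cy': 209.64019098910444, 'world_from_camera': array([[-0.05373388,  0.96930534, -0.23991631,  0.35809343],
       [-0.99854602, -0.05319488,  0.00872667, -0.00933694],
       [-0.00430351,  0.24003639,  0.97075435,  1.09151545],
       [ 0.        ,  0.        ,  0.        ,  1.        ]])}
wrist {'vertical_fov': 67.02187618406256, 'cx': 284.10093683654145, 'cy': 204.9072443885193, 'world_from_camera': array([[ 0.40930038, -0.87443514, -0.26045419,  0.16797062],
       [ 0.91239891,  0.39189473,  0.11809638,  0.55463082],
       [-0.001197  , -0.28597501,  0.95823633,  0.37325989],
       [ 0.        ,  0.        ,  0.        ,  1.        ]])}
{'clock': 0.15, 'joint_pos': array([1.01038184e+00, 3.13855087e-01, 4.52369849e-02, 1.30356741e+00,
       2.40376638e-05, 1.43120194e+00]), 'qvel': array([-0.00089978, -0.0015347 ,  0.00428052, -0.00026064, -0.00091623,
       -0.00017749]), 'tau': array([ 2.43294169e-03, -4.81065309e+01,  2.98816305e+01,  1.39222242e-02,
       -1.76341832e-04, -5.53087943e-05]), 'tcp_pos': array([0.23466533, 0.52447462, 0.19279705]), 'orientation': array([ 0.69133522,  0.14722849,  0.69168802, -0.14814541]), 'wrist_force': array([ 0.00222682,  0.59168052, -0.30652901]), 'ft_torque': array([-0.02187103,  0.01629798, -0.02496172]), 'finger_gap': 0.08559252702570413}
```

View pics/scene0.png

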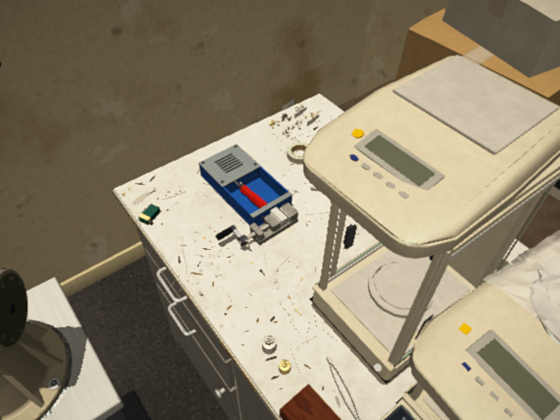

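View pics/top0.png

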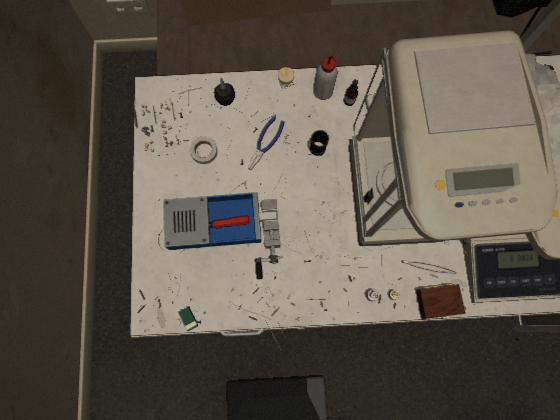

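View pics/wrist0.png

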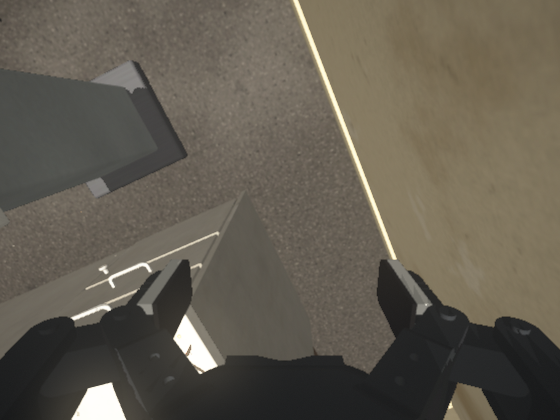

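The top view shows the housing at about (212,222), the screwdriver handle at (232,222), the vice at (270,222), and the crank knob at (259,268). The robot is at the bottom. Next I'll measure rough positions.

```bash
cat >> h.py <<'E'
def pts(fn,px,r=0):
    z=np.load(f'pics/{fn}.npz'); f,cx,cy=z['k']; T=z['T']; out=[]
    for u,v in px:
        d=z['d'][int(v),int(u)]
        p=np.array([(u-cx)/f*d,-(v-cy)/f*d,-d,1]); out.append((T@p)[:3])
    return np.array(out)
def cloud(fn):
    z=np.load(f'pics/{fn}.npz'); f,cx,cy=z['k']; T=z['T']; d=z['d']
    v,u=np.mgrid[0:420,0:560]
    P=np.stack([(u-cx)/f*d,-(v-cy)/f*d,-d,np.ones_like(d)],-1)@T.T
    return P[...,:3],z['im'],d>0
def proj(fn,P):
    z=np.load(f'pics/{fn}.npz'); f,cx,cy=z['k']; T=np.linalg.inv(z['T'])
    P=np.atleast_2d(P); c=np.c_[P,np.ones(len(P))]@T.T
    return np.c_[cx+f*c[:,0]/-c[:,2], cy-f*c[:,1]/-c[:,2]]
E
python3 - <<'E'
from h import *
np.set_printoptions(precision=4,suppress=True)
for n,p in [('hous corners',[(165,199),(257,194),(260,241),(166,248)]),('screwdriver',[(214,224),(232,222),(247,221)]),('vice',[(270,203),(272,240)]),('knob',[(258,263),(259,276)]),('bench',[(200,280),(300,280),(130,330)]),('weights',[(372,294),(393,294)]),('battery',[(188,318)]),('balance',[(360,240)])]:
    print(n); print(pts('top0',p))
im=cv2.imread('pics/top0.png')[180:290,150:300]; cv2.imwrite('pics/top0c.png',cv2.resize(im,None,fx=5,fy=5,interpolation=cv2.INTER_CUBIC))
E
```

```text
hous corners
[[ 0.6691  0.2387 -0.0016]
 [ 0.66    0.0139  0.0314]
 [ 0.5498  0.0125  0.017 ]
 [ 0.5477  0.2352  0.0027]]
screwdriver
[[0.5948 0.1181 0.0237]
 [0.5961 0.0753 0.0292]
 [0.5984 0.0407 0.021 ]]
vice
[[ 0.6338 -0.0156  0.0414]
 [ 0.5466 -0.0155  0.0394]]
knob
[[0.4952 0.0188 0.0427]
 [0.4659 0.0179 0.0437]]
bench
[[ 0.4687  0.1569 -0.0018]
 [ 0.4559 -0.0757  0.0008]
 [ 0.3643  0.3167  0.0022]]
weights
[[ 0.4131 -0.2318  0.0361]
 [ 0.411  -0.2811  0.0258]]
battery
[[0.3833 0.1817 0.0211]]
balance
[[ 0.5344 -0.2151  0.0464]]
```

View pics/top0c.png

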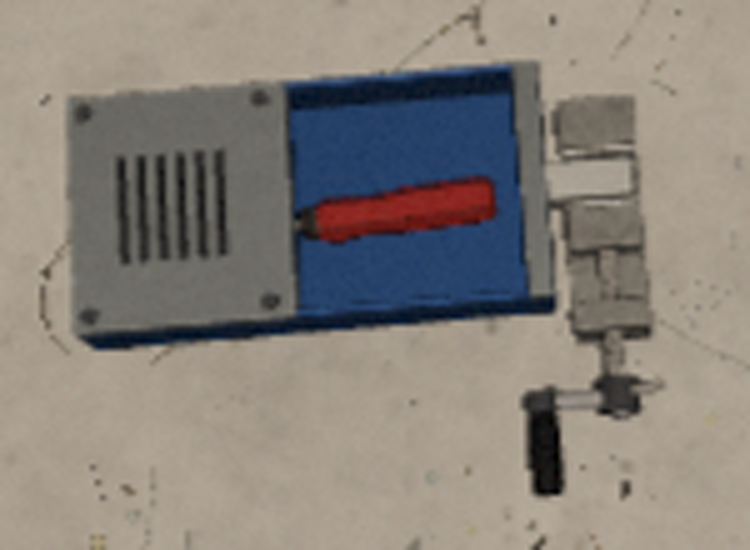

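```bash
cat >> h.py <<'E'
from scipy.spatial.transform import Rotation as Ro
def Rt(s=None):
    s=s or env.get_state(); q=s['orientation']; return Ro.from_quat([q[1],q[2],q[3],q[0]]).as_matrix(), s['tcp_pos'], s
def go(target,yaw_y=None):
    """offset in tool axes (cm) to target TCP; yaw deg so that tool y points to heading yaw_y (deg, world, mod 180)"""
    R,p,s=Rt(); o=R.T@(np.array(target)-p)*100
    h=np.degrees(np.arctan2(R[1,1],R[0,1])); print('heading tool y',h.round(2),'offset',o.round(2), 'tcp',p.round(4),'t',s['clock'],'F',s['wrist_force'].round(1),'gap',round(s['finger_gap'],4))
    if yaw_y is not None:
        d=(yaw_y-h+90)%180-90; print('yaw (about tool x down)',-d)
E
python3 - <<'E'
from h import *
np.set_printoptions(precision=4,suppress=True)
R,p,s=Rt(); print(R)
C=np.array(env.camera_model('wrist')['world_from_camera']); print(R.T@(C[:3,3]-p)); print(R.T@C[:3,:3])
go([0.48,0.02,0.2],90)
E
```

```text
[[-0.0008  0.4085  0.9128]
 [-0.0012  0.9128 -0.4085]
 [-1.     -0.0014 -0.0002]]
[-0.1806  0.0001 -0.0732]
[[-0.0004  0.2862 -0.9582]
 [ 1.      0.001  -0.0002]
 [ 0.0009 -0.9582 -0.2862]]
heading tool y 65.89 offset [ -0.68 -36.02  43.  ] tcp [0.2347 0.5245 0.1928] t 0.15 F [ 0.   0.6 -0.3] gap 0.0856
yaw (about tool x down) -24.111208389020348
```

Emit:
{"name": "servo_tool", "arguments": {
  "increments": [
    {"offset": [-0.5,-1.5,1.6],"yaw": -2},
    {"offset": [-1,-4,4.4],"yaw": -5},
    {"offset": [-2,-7.5,8.2],"yaw": -9},
    {"offset": [-3,-11,12],"yaw": -13},
    {"offset": [-4,-14.5,15.9],"yaw": -17},
    {"offset": [-5,-18,19.7],"yaw": -21},
    {"offset": [-5.7,-21.5,23.5],"yaw": -24},
    {"offset": [-5.7,-25,27.4],"yaw": -24}
  ],
  "claw": 0.5
}}

```text
clock: 0.95
tcp_pos: [0.3772, 0.1974, 0.2509]
orientation: [0.708, 0.0, 0.707, 0.0]
wrist_force: [1.6, -0.1, -0.9]
finger_gap: 0.0426
```

Run:
```python
from h import *
go([0.46,0.04,0.25],90)
print(Rt()[2]['joint_pos'])
```

```text
heading tool y 89.99 offset [  0.1  -15.74   8.28] tcp [0.3772 0.1974 0.2509] t 0.95 F [ 1.6 -0.1 -0.9] gap 0.0426
yaw (about tool x down) -0.009618182365102257
[ 2.93012532e-01  8.92083894e-03 -1.79946397e-01  1.38016902e+00
  9.12205551e-05  2.93180975e-01]
```

Emit:
{"name": "servo_tool", "arguments": {
  "increments": [
    {"offset": [0,-3,1.6],"yaw": 0},
    {"offset": [0,-6,3.2],"yaw": 0},
    {"offset": [0,-9,4.8],"yaw": 0},
    {"offset": [0,-12,6.3],"yaw": 0},
    {"offset": [0,-14,7.4],"yaw": 0},
    {"offset": [0,-14.8,7.9],"yaw": 0},
    {"offset": [0,-14.8,7.9],"yaw": 0},
    {"offset": [0,-14.8,7.9],"yaw": 0}
  ]
}}

```text
clock: 1.75
tcp_pos: [0.4547, 0.0515, 0.2499]
orientation: [0.707, 0.001, 0.707, -0.0]
wrist_force: [0.4, 0.1, -0.1]
finger_gap: 0.0429
```

Run:
```python
from h import *
snap('wrist','w1')
go([0.46,0.04,0.25],90)
```

```text
heading tool y 89.95 offset [-0.   -1.18  0.54] tcp [0.4546 0.0518 0.25  ] t 1.8 F [0.4 0.6 0.3] gap 0.0428
yaw (about tool x down) -0.053036761707375035
```

View pics/w1.png

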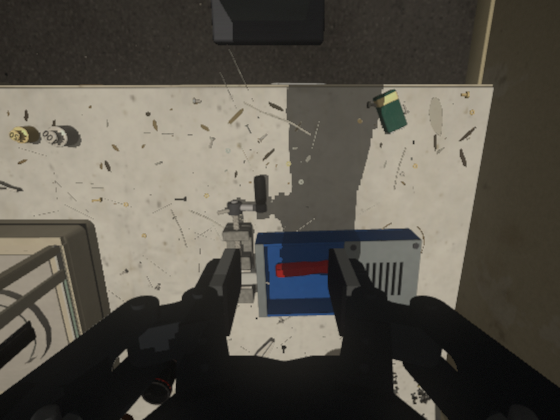

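Run:
```python
from h import *
np.set_printoptions(precision=4,suppress=True)
for fn in ['top0','w1','scene0']:
    P,im,ok=cloud(fn)
    x,y,z=P[...,0],P[...,1],P[...,2]
    roi=(x>0.42)&(x<0.53)&(y>-0.06)&(y<0.07)
    m=ok&roi&(z>0.02)&(im.max(-1)<70)
    q=P[m]
    print(fn,'knob n',m.sum(), 'mean',q.mean(0),'min',q.min(0),'max',q.max(0),'z95',np.percentile(q[:,2],90))
    c=q[:,:2]-q[:,:2].mean(0); w,v=np.linalg.eigh(c.T@c); print(' dir',np.degrees(np.arctan2(v[1,1],v[0,1])), np.ptp(c@v,axis=0))
    red=ok&(im[...,0]>120)&(im[...,1]<60)&(im[...,2]<60)&(x>.5)&(x<.7)&(y>0)&(y<.2)
    q=P[red]
    if len(q)>20:
        c=q[:,:2]-q[:,:2].mean(0); w,v=np.linalg.eigh(c.T@c); a=c@v; print(' red',len(q),q.mean(0),'dir',np.degrees(np.arctan2(v[1,1],v[0,1])),np.ptp(a,axis=0), 'mid', q[:,:2].mean(0)+v@((a.max(0)+a.min(0))/2), 'z',np.percentile(q[:,2],[5,50,95]))
    h=ok&(z>0.039)&(z<0.053)&(x>.5)&(x<.7)&(y>.09)&(y<.26)
    q=P[h][:,:2].astype(np.float32); print(' cover rect',cv2.minAreaRect(q), np.median(P[h][:,2]))
    g=ok&(z>0.005)&(x>.53)&(x<.7)&(y<.25)&(y>-.06)&(z<.06)&((im.max(-1).astype(int)-im.min(-1))<30)&(im.max(-1)>70)
    b=ok&(x>.5)&(x<.75)&(y<.3)&(y>-.06)&(im[...,2].astype(int)-im[...,0]>40)
    print(' blue', cv2.minAreaRect(P[b][:,:2].astype(np.float32)), np.percentile(P[b][:,2],[5,50,95]))
```

```text
top0 knob n 163 mean [0.4903 0.008  0.0385] min [ 0.4618 -0.025   0.0272] max [0.5129 0.0255 0.0457] z95 0.04253028649409165
 dir 129.79276585838875 [0.0405 0.0675]
 red 144 [0.6003 0.078  0.0256] dir 95.11540204030264 [0.0115 0.0788] mid [0.6003 0.079 ] z [0.0222 0.0257 0.0288]
 cover rect ((0.6020023822784424, 0.1605905294418335), (0.11376475542783737, 0.14347687363624573), 1.6690952777862549) 0.04631183811356743
 blue ((0.6023007035255432, 0.11248032748699188), (0.11098359525203705, 0.17596949636936188), 1.7175756692886353) [0.0032 0.0067 0.0446]
w1 knob n 31657 mean [0.4445 0.0263 0.3581] min [ 0.4331 -0.0218  0.025 ] max [0.5283 0.07   0.3879] z95 0.38082237252360474
 dir 99.80679329101888 [0.0867 0.1022]
 red 39 [0.6042 0.0455 0.0253] dir -168.2934742982674 [0.0084 0.0109] mid [0.6045 0.0452] z [0.0242 0.0252 0.0265]
 cover rect ((0.6009450554847717, 0.1615159511566162), (0.1124269887804985, 0.14426997303962708), 1.4135408401489258) 0.0460089872711264
 blue ((0.604046106338501, 0.07075516134500504), (0.11489623785018921, 0.09175822138786316), 4.116135597229004) [0.0047 0.0061 0.0448]
scene0 knob n 135 mean [0.4859 0.0085 0.0374] min [ 0.4603 -0.0244  0.0229] max [0.51   0.0242 0.0448] z95 0.042166191389891465
 dir 128.45119007868888 [0.0391 0.0626]
 red 210 [0.5964 0.0803 0.0236] dir 94.57421148322166 [0.0161 0.0811] mid [0.597  0.0816] z [0.0175 0.0243 0.0278]
 cover rect ((0.6011955142021179, 0.16266193985939026), (0.11452890932559967, 0.14413458108901978), 2.157949924468994) 0.04660343770072101
 blue ((0.60091233253479, 0.11917577683925629), (0.11326748877763748, 0.21286553144454956), 1.7511067390441895) [0.0047 0.0109 0.0445]
```

Run:
```python
from h import *
np.set_printoptions(precision=4,suppress=True)
for fn in ['top0','w1','scene0']:
    P,im,ok=cloud(fn)
    x,y,z=P[...,0],P[...,1],P[...,2]
    m=ok&(x>0.42)&(x<0.498)&(y>-0.0)&(y<0.05)&(z>0.015)&(z<.06)
    q=P[m]; r=cv2.minAreaRect(q[:,:2].astype(np.float32)); print(fn,len(q),r,np.percentile(q[:,2],[5,50,95]), q.min(0),q.max(0))
    m=ok&(x>0.52)&(x<0.68)&(y>-0.06)&(y<-0.0)&(z>0.038)&(z<.06)
    q=P[m]; print(' vice',len(q),cv2.minAreaRect(q[:,:2].astype(np.float32)))
    m=ok&(x>0.49)&(x<0.515)&(y>-0.06)&(y<0.04)&(z>0.015)&(z<.06)
    q=P[m]; print(' hub',len(q),q.min(0),q.max(0))
im=cv2.imread('pics/w1.png')[170:310,200:280]; cv2.imwrite('pics/w1c.png',cv2.resize(im,None,fx=4.2,fy=4.2,interpolation=cv2.INTER_CUBIC))
```

```text
top0 101 ((0.47907012701034546, 0.018843475729227066), (0.03492942824959755, 0.014424136839807034), 2.8371458053588867) [0.0343 0.0393 0.0437] [0.4618 0.0112 0.0316] [0.4963 0.0264 0.0457]
 vice 189 ((0.5898609757423401, -0.015679756179451942), (0.10891410708427429, 0.030215870589017868), 0.8666224479675293)
 hub 163 [ 0.4908 -0.0361  0.025 ] [0.5129 0.026  0.0476]
w1 330 ((0.479390025138855, 0.020849529653787613), (0.037532951682806015, 0.014824170619249344), 2.519202947616577) [0.0337 0.0392 0.0411] [0.4607 0.0132 0.029 ] [0.4979 0.0285 0.042 ]
 vice 153 ((0.5867454409599304, -0.007176987826824188), (0.10804273188114166, 0.028877323493361473), 9.589801788330078)
 hub 481 [ 0.49   -0.0331  0.0195] [0.515  0.0285 0.0444]
scene0 117 ((0.47823792695999146, 0.019240979105234146), (0.03726750984787941, 0.016269028186798096), 1.1325888633728027) [0.0322 0.0389 0.0428] [0.4596 0.0109 0.03  ] [0.4969 0.0276 0.0437]
 vice 171 ((0.5885342955589294, -0.014834454283118248), (0.10856170207262039, 0.03109005279839039), 1.025540828704834)
 hub 168 [ 0.4901 -0.0372  0.019 ] [0.5145 0.0276 0.0463]
```

View pics/w1c.png

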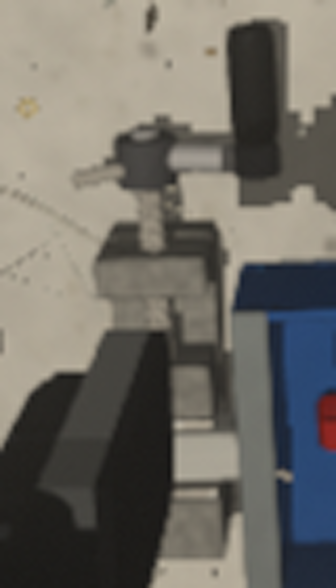

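Run:
```python
from h import *
for fn in ['top0','w1','scene0']:
    P,im,ok=cloud(fn); x,y,z=P[...,0],P[...,1],P[...,2]
    m=ok&(x>0.45)&(x<0.54)&(y>-0.026)&(y<-0.006)&(z>0.018)
    q=P[m]; q=q[q[:,2]<.06]; print(fn,len(q),np.percentile(q[:,0],[0,2,5,50]),q[:,2].max(), np.median(q[q[:,0]>.51][:,1]))
go([0.475,0.0195,0.0215],90)
```

```text
top0 130 [0.49526043 0.49627989 0.49734612 0.51211516] 0.04361765585964705 -0.016151306581885114
w1 397 [0.49465725 0.495279   0.49664433 0.5145507 ] 0.04053635955324303 -0.013993224310310588
scene0 149 [0.49434865 0.49536938 0.49632958 0.51116027] 0.04056097935425229 -0.01571167792259387
heading tool y 89.95 offset [22.85 -3.24  2.05] tcp [0.4546 0.0518 0.25  ] t 1.8 F [0.4 0.6 0.3] gap 0.0428
yaw (about tool x down) -0.053036761707375035
```

Emit:
{"name": "servo_tool", "arguments": {
  "increments": [
    {"offset": [3,-1,0.6],"yaw": -0.5},
    {"offset": [6,-2,1.2],"yaw": -1},
    {"offset": [9,-2.8,1.8],"yaw": -1.5},
    {"offset": [12,-3.2,2],"yaw": -1.7},
    {"offset": [14,-3.2,2],"yaw": -1.7},
    {"offset": [15,-3.2,2],"yaw": -1.7},
    {"offset": [15,-3.2,2],"yaw": -1.7},
    {"offset": [15,-3.2,2],"yaw": -1.7}
  ],
  "claw": 0.42
}}

```text
clock: 2.6
tcp_pos: [0.4757, 0.0194, 0.101]
orientation: [0.707, -0.01, 0.707, 0.01]
wrist_force: [0.1, 0.6, 0.3]
finger_gap: 0.0361
```

Run:
```python
from h import *
snap('wrist','w2')
go([0.475,0.0195,0.0215],91.7)
P,im,ok=cloud('w2'); x,y,z=P[...,0],P[...,1],P[...,2]
m=ok&(x>0.42)&(x<0.4975)&(y>-0.0)&(y<0.05)&(z>0.025)&(z<.05)
q=P[m]; r=cv2.minAreaRect(q[:,:2].astype(np.float32)); print(len(q),r,np.percentile(q[:,2],[5,50,95]), q.min(0),q.max(0))
print(proj('w2',[[0.479,0.0195,0.0335]]))
```

```text
heading tool y 91.64 offset [ 7.98  0.03 -0.13] tcp [0.4761 0.0192 0.1013] t 2.65 F [ 1.4 -0.2  0.6] gap 0.0358
yaw (about tool x down) -0.05900222329532312
803 ((0.4788658320903778, 0.02051595225930214), (0.03594590723514557, 0.014814410358667374), 2.11749267578125) [0.03368691 0.03922751 0.04107398] [0.46086151 0.01289829 0.02774711] [0.49684538 0.02834814 0.04198663]
[[283.75303596 207.5945368 ]]
```

View pics/w2.png

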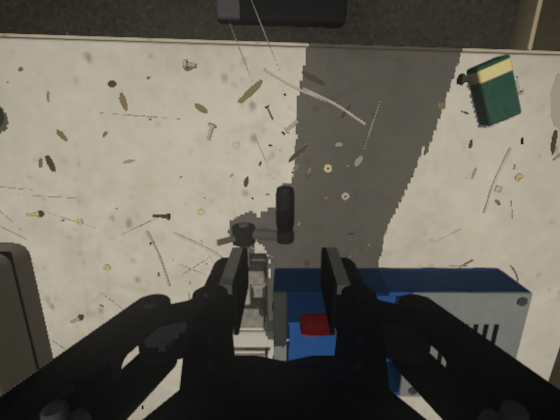

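The view shows the knob at (285,208), centred between the fingers. I'll descend and pinch it.

Emit:
{"name": "servo_tool", "arguments": {
  "increments": [
    {"offset": [1.5,0.1,0],"yaw": 0},
    {"offset": [3.5,0.1,0],"yaw": 0},
    {"offset": [5.5,0.1,0],"yaw": 0},
    {"offset": [7,0.1,0],"yaw": 0},
    {"offset": [7.7,0.1,0],"yaw": 0},
    {"offset": [7.9,0.1,0],"yaw": 0},
    {"offset": [7.9,0.1,0],"yaw": 0},
    {"offset": [7.9,0.1,0],"yaw": 0}
  ]
}}

```text
clock: 3.45
tcp_pos: [0.4762, 0.0198, 0.022]
orientation: [0.708, -0.01, 0.706, 0.01]
wrist_force: [-0.6, -1.1, 0.0]
finger_gap: 0.036
```

Emit:
{"name": "servo_tool", "arguments": {
  "increments": [
    {"offset": [0,0,0],"yaw": 0},
    {"offset": [0,0,0],"yaw": 0},
    {"offset": [0,0,0],"yaw": 0},
    {"offset": [0,0,0],"yaw": 0},
    {"offset": [0,0,0],"yaw": 0},
    {"offset": [0,0,0],"yaw": 0},
    {"offset": [0,0,0],"yaw": 0},
    {"offset": [0,0,0],"yaw": 0}
  ],
  "claw": 0.0,
  "force": 50
}}

```text
clock: 4.25
tcp_pos: [0.4752, 0.0199, 0.021]
orientation: [0.707, -0.01, 0.707, 0.01]
wrist_force: [-0.3, 0.3, 0.1]
finger_gap: -0.0003
```

Run:
```python
from h import *
snap('wrist','w3'); snap('top','t3')
go([0.475,0.0195,0.0215],91.7)
P,im,ok=cloud('t3'); 
im=cv2.imread('pics/t3.png')[180:290,180:330]; cv2.imwrite('pics/t3c.png',cv2.resize(im,None,fx=5,fy=5,interpolation=cv2.INTER_CUBIC))
```

```text
heading tool y 91.59 offset [-0.05 -0.04 -0.02] tcp [0.4752 0.0199 0.021 ] t 4.35 F [ 0.2 -0.4 -0.4] gap -0.0002
yaw (about tool x down) -0.10943286877422054
```

View pics/w3.png

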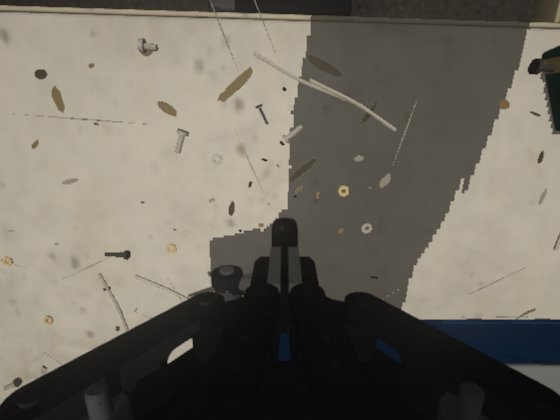

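Run:
```python
from h import *
snap('scene','s3')
a=cv2.imread('pics/w3.png')[190:330,200:370]; a=cv2.resize(a,None,fx=3.2,fy=3.2,interpolation=cv2.INTER_CUBIC)
a=np.clip(a.astype(float)*2.5,0,255).astype(np.uint8)
b=cv2.imread('pics/s3.png')[170:270,180:320]; b=np.clip(b.astype(float)*1.5,0,255).astype(np.uint8); b=cv2.resize(b,None,fx=5,fy=5,interpolation=cv2.INTER_CUBIC)
cv2.imwrite('pics/w3c.png',a);cv2.imwrite('pics/s3c.png',b)
P,im,ok=cloud('w3')
for v in range(220,320,8): print(v,[ (u,P[v,u].round(3).tolist()) for u in (272,285,298)])
```

```text
220 [(272, [0.473, 0.012, 0.001]), (285, [0.461, 0.02, 0.034]), (298, [0.472, 0.029, 0.001])]
228 [(272, [0.466, 0.013, 0.034]), (285, [0.463, 0.02, 0.041]), (298, [0.478, 0.03, 0.0])]
236 [(272, [0.471, 0.013, 0.034]), (285, [0.468, 0.02, 0.041]), (298, [0.483, 0.03, 0.002])]
244 [(272, [0.475, 0.013, 0.035]), (285, [0.472, 0.021, 0.041]), (298, [0.49, 0.03, -0.0])]
252 [(272, [0.464, 0.014, 0.07]), (285, [0.464, 0.02, 0.07]), (298, [0.464, 0.026, 0.069])]
260 [(272, [0.464, 0.015, 0.077]), (285, [0.464, 0.02, 0.077]), (298, [0.464, 0.026, 0.077])]
268 [(272, [0.464, 0.015, 0.085]), (285, [0.464, 0.02, 0.085]), (298, [0.463, 0.025, 0.085])]
276 [(272, [0.464, 0.015, 0.092]), (285, [0.464, 0.02, 0.091]), (298, [0.464, 0.025, 0.09])]
284 [(272, [0.463, 0.015, 0.099]), (285, [0.464, 0.02, 0.097]), (298, [0.463, 0.025, 0.099])]
292 [(272, [0.463, 0.016, 0.104]), (285, [0.467, 0.02, 0.097]), (298, [0.463, 0.025, 0.104])]
300 [(272, [0.462, 0.016, 0.11]), (285, [0.471, 0.02, 0.096]), (298, [0.463, 0.024, 0.109])]
308 [(272, [0.463, 0.016, 0.114]), (285, [0.475, 0.02, 0.096]), (298, [0.463, 0.024, 0.114])]
316 [(272, [0.463, 0.016, 0.117]), (285, [0.478, 0.02, 0.096]), (298, [0.463, 0.024, 0.117])]
```

View pics/w3c.png

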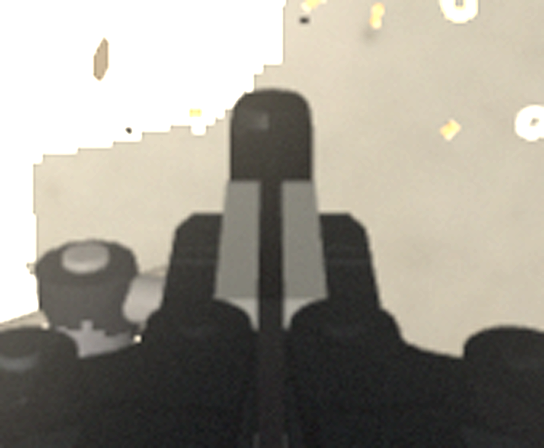

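View pics/s3c.png

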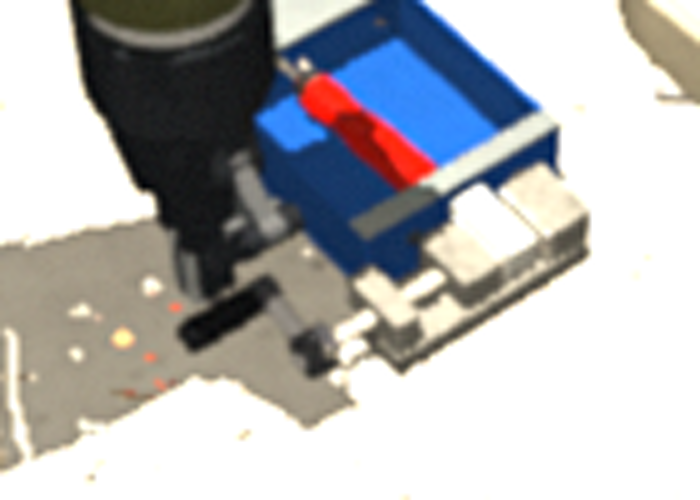

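Run:
```python
from h import *
np.set_printoptions(precision=3,suppress=True)
for fn in ['s3','t3']:
    P,im,ok=cloud(fn); x,y,z=P[...,0],P[...,1],P[...,2]
    m=ok&(x>0.455)&(x<0.50)&(y>0.0)&(y<0.05)&(z>.03)
    q=P[m]; print(fn,len(q)); 
    q=q[np.argsort(q[:,2])]; print(q[::max(1,len(q)//40)])
m=env.camera_model('wrist'); R,p,s=Rt(); print(R.T@(np.array(m['world_from_camera'])[:3,3]-p))
print({k:v for k,v in s.items()})
```

```text
s3 513
[[0.5   0.001 0.03 ]
 [0.461 0.026 0.033]
 [0.463 0.014 0.034]
 [0.468 0.014 0.037]
 [0.491 0.013 0.038]
 [0.487 0.015 0.039]
 [0.472 0.023 0.039]
 [0.483 0.017 0.04 ]
 [0.485 0.019 0.04 ]
 [0.499 0.025 0.041]
 [0.497 0.018 0.042]
 [0.464 0.014 0.065]
 [0.464 0.025 0.069]
 [0.473 0.008 0.073]
 [0.463 0.015 0.076]
 [0.463 0.019 0.079]
 [0.467 0.009 0.083]
 [0.463 0.017 0.088]
 [0.463 0.019 0.096]
 [0.463 0.017 0.103]
 [0.463 0.01  0.107]
 [0.464 0.01  0.11 ]
 [0.468 0.005 0.111]
 [0.479 0.008 0.113]
 [0.462 0.033 0.114]
 [0.462 0.006 0.117]
 [0.473 0.005 0.123]
 [0.461 0.004 0.126]
 [0.457 0.034 0.128]
 [0.468 0.003 0.131]
 [0.463 0.027 0.133]
 [0.46  0.025 0.137]
 [0.459 0.027 0.14 ]
 [0.459 0.026 0.143]
 [0.46  0.028 0.147]
 [0.461 0.003 0.151]
 [0.456 0.004 0.156]
 [0.456 0.005 0.161]
 [0.46  0.01  0.165]
 [0.462 0.005 0.168]
 [0.495 0.    0.321]
 [0.464 0.002 0.322]
 [0.494 0.011 0.539]]
t3 1385
[[0.491 0.045 0.532]
 [0.497 0.009 0.537]
 [0.5   0.037 0.537]
 [0.499 0.042 0.538]
 [0.493 0.016 0.539]
 [0.492 0.033 0.54 ]
 [0.488 0.022 0.54 ]
 [0.491 0.006 0.541]
 [0.491 0.023
[... 452 characters left out ...]
.468 0.031 0.558]
 [0.468 0.028 0.558]
 [0.464 0.028 0.559]
 [0.462 0.039 0.559]
 [0.457 0.009 0.559]
 [0.463 0.009 0.56 ]
 [0.462 0.011 0.56 ]
 [0.458 0.002 0.56 ]
 [0.459 0.032 0.561]
 [0.456 0.012 0.562]
 [0.456 0.015 0.562]]
[-0.181  0.    -0.073]
{'clock': 4.4, 'joint_pos': array([-0.127,  0.252, -0.49 ,  0.829,  0.   , -0.155]), 'qvel': array([-0.   , -0.001,  0.   ,  0.001,  0.001,  0.001]), 'tau': array([ -0.001, -39.47 ,  24.753,   0.001,  -0.   ,  -0.   ]), 'tcp_pos': array([0.475, 0.02 , 0.021]), 'orientation': array([ 0.707, -0.01 ,  0.707,  0.01 ]), 'wrist_force': array([ 0.266, -0.535, -0.664]), 'ft_torque': array([-0.034,  0.034,  0.026]), 'finger_gap': 2.9291769171524614e-05}
```

Run:
```python
from h import *
np.set_printoptions(precision=3,suppress=True)
for fn,tcp in [('wrist0',.1928),('w1',.25),('w2',.1013),('w3',.021)]:
    z=np.load(f'pics/{fn}.npz'); f,cx,cy=z['k']; d=z['d']; T=z['T']
    # camera -> tool coords (rel. reported TCP)
    RC=np.array([[0,.2862,-.9582],[1,0,0],[0,-.9582,-.2862]]); tC=np.array([-.1806,0,-.0732])
    v,u=np.mgrid[0:420,0:560]
    C=np.stack([(u-cx)/f*d,-(v-cy)/f*d,-d],-1)@RC.T+tC
    m=(d>0)&(C[...,0]<-.005)&(abs(C[...,1])<.06)&(abs(C[...,2])<.03)
    q=C[m]; print(fn,len(q),np.percentile(q[:,0],[50,95,99,100]))
    mm=m&(C[...,0]>np.percentile(q[:,0],97)); print(C[mm].mean(0), C[mm].min(0),C[mm].max(0), u[mm].min(),u[mm].max(),v[mm].min(),v[mm].max())
```

```text
wrist0 37558 [-0.118 -0.068 -0.057 -0.051]
[-0.058 -0.    -0.004] [-0.063 -0.056 -0.012] [-0.051  0.056  0.011] 150 418 259 313
w1 50206 [-0.114 -0.07  -0.05  -0.039]
[-0.053  0.    -0.006] [-0.061 -0.035 -0.012] [-0.039  0.035  0.011] 202 367 248 308
w2 50826 [-0.114 -0.071 -0.05  -0.039]
[-0.053  0.    -0.006] [-0.061 -0.031 -0.012] [-0.039  0.032  0.011] 210 358 247 311
w3 54061 [-0.115 -0.062 -0.013 -0.005]
[-0.015 -0.019  0.009] [-0.043 -0.055 -0.015] [-0.005  0.007  0.03 ] 188 298 217 298
```

Both cameras put the real fingertips about 38 mm above the reported TCP, so the fingers closed above the knob. I'll correct for this by adding 38 mm to the reported z to get the true tip. Next I'll reopen, go lower and check.

Emit:
{"name": "servo_tool", "arguments": {
  "increments": [
    {"offset": [0,0,0],"yaw": 0},
    {"offset": [0,0,0],"yaw": 0},
    {"offset": [0,0,0],"yaw": 0},
    {"offset": [0,0,0],"yaw": 0},
    {"offset": [0,0,0],"yaw": 0},
    {"offset": [0.3,0,0],"yaw": 0},
    {"offset": [0.7,0,0],"yaw": 0},
    {"offset": [1,0,0],"yaw": 0}
  ],
  "claw": 0.42,
  "force": 50
}}

```text
clock: 5.2
tcp_pos: [0.4749, 0.0199, 0.0105]
orientation: [0.707, -0.01, 0.707, 0.01]
wrist_force: [-0.3, -0.4, -0.3]
finger_gap: 0.0362
```

Run:
```python
from h import *
snap('wrist','w4')
go([0.475,0.0203,-0.0175],91.7)
P,im,ok=cloud('w4')
a=cv2.imread('pics/w4.png')[190:330,200:370]; a=cv2.resize(a,None,fx=3.2,fy=3.2,interpolation=cv2.INTER_CUBIC)
a=np.clip(a.astype(float)*2.5,0,255).astype(np.uint8); cv2.imwrite('pics/w4c.png',a)
```

```text
heading tool y 91.59 offset [2.76 0.04 0.05] tcp [0.4746 0.0199 0.0101] t 5.25 F [-0.6 -0.2 -0.3] gap 0.0357
yaw (about tool x down) -0.11320090028206664
```

View pics/w4c.png

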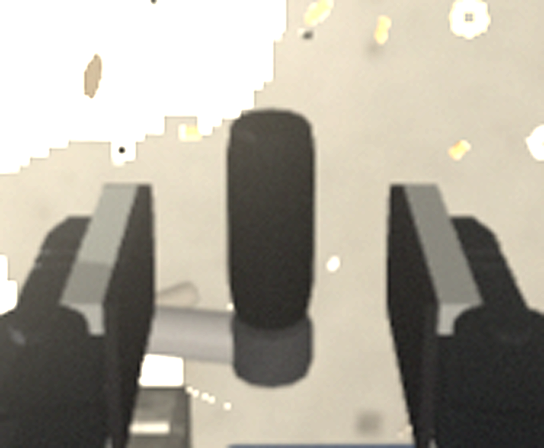

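The knob is now clearly visible between the open fingers, at crop (270,210). I'll descend 2.7 cm and pinch.

Emit:
{"name": "servo_tool", "arguments": {
  "increments": [
    {"offset": [0.6,0,0],"yaw": 0},
    {"offset": [1.3,0,0],"yaw": 0},
    {"offset": [2,0,0],"yaw": 0},
    {"offset": [2.5,0,0],"yaw": 0},
    {"offset": [2.7,0,0],"yaw": 0},
    {"offset": [2.7,0,0],"yaw": 0},
    {"offset": [2.7,0,0],"yaw": 0},
    {"offset": [2.7,0,0],"yaw": 0}
  ]
}}

```text
clock: 6.05
tcp_pos: [0.4755, 0.0198, -0.0157]
orientation: [0.707, -0.01, 0.707, 0.01]
wrist_force: [-0.1, -0.6, 0.9]
finger_gap: 0.0359
```

Emit:
{"name": "servo_tool", "arguments": {
  "increments": [
    {"offset": [0,0,0],"yaw": 0},
    {"offset": [0,0,0],"yaw": 0},
    {"offset": [0,0,0],"yaw": 0},
    {"offset": [0,0,0],"yaw": 0},
    {"offset": [0,0,0],"yaw": 0},
    {"offset": [0,0,0],"yaw": 0},
    {"offset": [0,0,0],"yaw": 0},
    {"offset": [0,0,0],"yaw": 0}
  ],
  "claw": 0.0,
  "force": 50
}}

```text
clock: 6.85
tcp_pos: [0.4754, 0.0199, -0.0158]
orientation: [0.707, -0.01, 0.707, 0.01]
wrist_force: [-0.5, 1.8, 3.3]
finger_gap: 0.0116
```

Run:
```python
from h import *
go([0.475,0.0203,-0.0175],91.7)
# arc: measured knob K0 at current, angle phi0=170deg
import math
for c in [0,.2,.4,.6,.8,1,1.2,1.4,1.6,1.8,2,2.15,2.3,2.4,2.5,2.6,2.7]:
    a=math.radians(170)-c
    dy=-(3.6*(math.cos(a)-math.cos(math.radians(170)))); dz=3.6*(math.sin(a)-math.sin(math.radians(170)))
    print(c,'tool x',round(-dz,2),'tool y',round(dy,2))
```

```text
heading tool y 91.59 offset [ 0.17  0.04 -0.04] tcp [ 0.4754  0.0199 -0.0158] t 6.85 F [-0.5  1.8  3.3] gap 0.0116
yaw (about tool x down) -0.10582428369299635
0 tool x -0.0 tool y -0.0
0.2 tool x -0.69 tool y -0.19
0.4 tool x -1.33 tool y -0.52
0.6 tool x -1.89 tool y -0.97
0.8 tool x -2.35 tool y -1.52
1 tool x -2.7 tool y -2.16
1.2 tool x -2.91 tool y -2.84
1.4 tool x -2.97 tool y -3.56
1.6 tool x -2.9 tool y -4.27
1.8 tool x -2.69 tool y -4.96
2 tool x -2.34 tool y -5.59
2.15 tool x -2.0 tool y -6.01
2.3 tool x -1.6 tool y -6.37
2.4 tool x -1.31 tool y -6.58
2.5 tool x -1.0 tool y -6.76
2.6 tool x -0.67 tool y -6.91
2.7 tool x -0.32 tool y -7.02
```

Run:
```python
from h import *
snap('wrist','w5'); snap('scene','s5')
a=cv2.imread('pics/w5.png')[190:330,200:370]; a=cv2.resize(a,None,fx=3.2,fy=3.2,interpolation=cv2.INTER_CUBIC)
a=np.clip(a.astype(float)*2.5,0,255).astype(np.uint8)
b=cv2.imread('pics/s5.png')[170:270,180:320]; b=np.clip(b.astype(float)*1.5,0,255).astype(np.uint8); b=cv2.resize(b,None,fx=4.48,fy=4.48,interpolation=cv2.INTER_CUBIC)
cv2.imwrite('pics/w5c.png',np.vstack([a[:,:],]));cv2.imwrite('pics/s5c.png',b)
```

```text
(no output)
```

View pics/w5c.png

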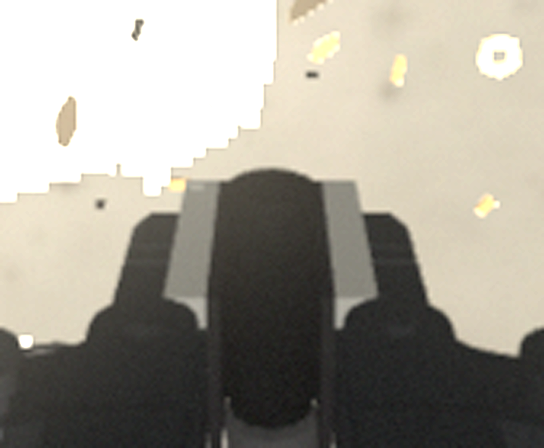

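View pics/s5c.png

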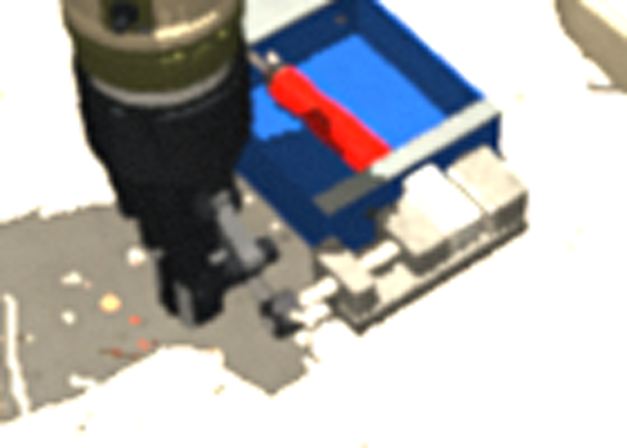

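Gripped: gap 11.6 mm, with the knob between the pads. I'll start the arc now.

Emit:
{"name": "servo_tool", "arguments": {
  "increments": [
    {"offset": [-0.35,-0.08,0],"yaw": 0},
    {"offset": [-0.69,-0.19,0],"yaw": 0},
    {"offset": [-1.02,-0.34,0],"yaw": 0},
    {"offset": [-1.33,-0.52,0],"yaw": 0},
    {"offset": [-1.62,-0.73,0],"yaw": 0},
    {"offset": [-1.89,-0.97,0],"yaw": 0},
    {"offset": [-2.14,-1.24,0],"yaw": 0},
    {"offset": [-2.35,-1.52,0],"yaw": 0}
  ]
}}

```text
clock: 7.75
tcp_pos: [0.4758, 0.0048, 0.0079]
orientation: [0.707, -0.01, 0.707, 0.01]
wrist_force: [3.4, 3.1, -2.6]
finger_gap: 0.0121
```

```bash
cat >> h.py <<'E'
def crank(c0=np.array([0.4754,0.0199,-0.0158])):
    """crank from TCP, fitted arc start"""
    R,p,s=Rt(); th=np.radians(1.7)
    ex=np.array([np.sin(th),-np.cos(th),0]) # vice +x
    d=p-c0; X=d@ex+3.6e-2*np.cos(np.radians(170)); Z=d[2]+3.6e-2*np.sin(np.radians(170))
    F=s['wrist_force']; a=np.arctan2(Z,X); t=np.array([ex@[F[0],F[1],0],F[2]])
    tang=np.array([np.sin(a),-np.cos(a)]); rad=np.array([np.cos(a),np.sin(a)])
    print('crank',np.radians(170)-a,'radius mm',np.hypot(X,Z)*1e3,'Ft',t@tang,'Fr',t@rad,'F',F,'tq',s['ft_torque'],'gap',s['finger_gap'],'tcp',p,'t',s['clock'])
E
python3 -c "
from h import *
crank()"
```

```text
crank 0.8002310008083628 radius mm 36.22296773758585 Ft -3.873235436031416 Fr -0.45951303404229193 F [ 3.44539154  3.05097194 -2.55457168] tq [ 0.82467255 -0.5836191   0.04117466] gap 0.012050700961586688 tcp [0.47577847 0.00478575 0.00792568] t 7.75
```

Emit:
{"name": "servo_tool", "arguments": {
  "increments": [
    {"offset": [-0.19,-0.31,0],"yaw": 0},
    {"offset": [-0.35,-0.64,0],"yaw": 0},
    {"offset": [-0.47,-0.97,0],"yaw": 0},
    {"offset": [-0.56,-1.32,0],"yaw": 0},
    {"offset": [-0.61,-1.68,0],"yaw": 0},
    {"offset": [-0.62,-2.04,0],"yaw": 0},
    {"offset": [-0.61,-2.4,0],"yaw": 0},
    {"offset": [-0.55,-2.75,0],"yaw": 0}
  ]
}}

```text
clock: 8.55
tcp_pos: [0.4766, -0.0225, 0.0135]
orientation: [0.707, -0.009, 0.707, 0.01]
wrist_force: [2.7, 5.2, -1.5]
finger_gap: 0.0123
```

```bash
python3 -c "
from h import *
crank()
import math
for k in range(9):
    c=1.6+.05*k if 0 else 1.6+.06*k
    A=math.radians(170)
    f=lambda c:(-3.6*math.sin(A-c),-3.6*math.cos(A-c))
    print(round(c,2),np.round(np.array(f(c))-f(1.6),2))
"
```

```text
crank 1.5897497041839452 radius mm 36.25742730119299 Ft -4.761836812412046 Fr -2.4950883071166374 F [ 2.74546945  5.23649161 -1.53291739] tq [ 1.03389158 -0.52597477  0.03778922] gap 0.012324441963593715 tcp [ 0.4765678  -0.02250873  0.01352952] t 8.55
1.6 [0. 0.]
1.66 [ 0.05 -0.21]
1.72 [ 0.11 -0.42]
1.78 [ 0.19 -0.62]
1.84 [ 0.27 -0.82]
1.9 [ 0.37 -1.01]
1.96 [ 0.48 -1.2 ]
2.02 [ 0.6  -1.37]
2.08 [ 0.73 -1.55]
```

Emit:
{"name": "servo_tool", "arguments": {
  "increments": [
    {"offset": [0.05,-0.21,0],"yaw": 0},
    {"offset": [0.11,-0.42,0],"yaw": 0},
    {"offset": [0.19,-0.62,0],"yaw": 0},
    {"offset": [0.27,-0.82,0],"yaw": 0},
    {"offset": [0.37,-1.01,0],"yaw": 0},
    {"offset": [0.48,-1.2,0],"yaw": 0},
    {"offset": [0.6,-1.37,0],"yaw": 0},
    {"offset": [0.73,-1.55,0],"yaw": 0}
  ]
}}

```text
clock: 9.35
tcp_pos: [0.477, -0.038, 0.0064]
orientation: [0.707, -0.009, 0.707, 0.01]
wrist_force: [2.1, 5.0, 0.5]
finger_gap: 0.012
```

```bash
python3 -c "
from h import *
crank()
import math
for k in range(16):
    c=2.08+.04*k
    A=math.radians(170)
    f=lambda c:(-3.6*math.sin(A-c),-3.6*math.cos(A-c))
    print(round(c,2),np.round(np.array(f(c))-f(2.08),2))
snap('top','t6')
cv2.imwrite('pics/t6c.png',cv2.resize(cv2.imread('pics/t6.png')[180:290,150:300],None,fx=5,fy=5,interpolation=cv2.INTER_CUBIC))
"
```

```text
crank 2.064433465460225 radius mm 36.21368940396666 Ft -4.21305793376437 Fr -2.675836513781962 F [2.14079623 5.03060781 0.50978674] tq [ 1.06620017 -0.43195084  0.02705867] gap 0.012016767072236116 tcp [ 0.47704287 -0.03796602  0.00637484] t 9.35
2.08 [0. 0.]
2.12 [ 0.09 -0.11]
2.16 [ 0.19 -0.22]
2.2 [ 0.29 -0.32]
2.24 [ 0.4  -0.42]
2.28 [ 0.51 -0.51]
2.32 [ 0.62 -0.6 ]
2.36 [ 0.74 -0.68]
2.4 [ 0.86 -0.76]
2.44 [ 0.98 -0.84]
2.48 [ 1.11 -0.91]
2.52 [ 1.23 -0.97]
2.56 [ 1.37 -1.03]
2.6 [ 1.5  -1.09]
2.64 [ 1.63 -1.14]
2.68 [ 1.77 -1.18]
```

View pics/t6c.png

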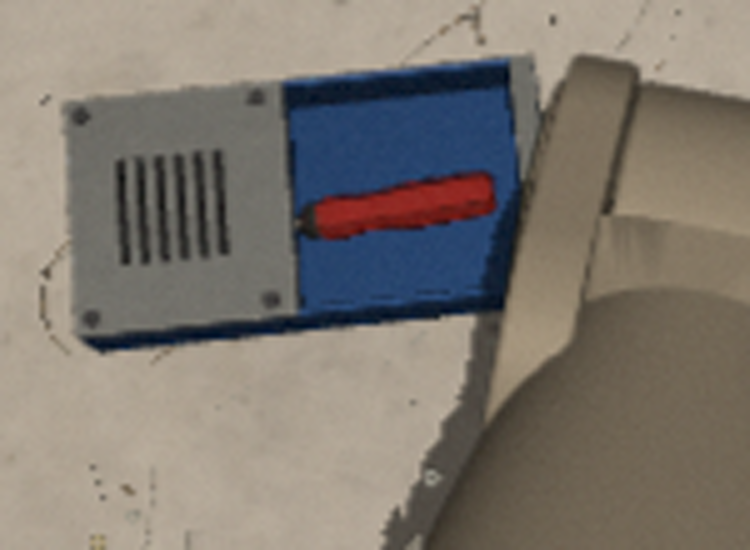

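Emit:
{"name": "servo_tool", "arguments": {
  "increments": [
    {"offset": [0.09,-0.11,0],"yaw": 0},
    {"offset": [0.19,-0.22,0],"yaw": 0},
    {"offset": [0.29,-0.32,0],"yaw": 0},
    {"offset": [0.4,-0.42,0],"yaw": 0},
    {"offset": [0.51,-0.51,0],"yaw": 0},
    {"offset": [0.62,-0.6,0],"yaw": 0},
    {"offset": [0.74,-0.68,0],"yaw": 0},
    {"offset": [0.86,-0.76,0],"yaw": 0}
  ]
}}

```text
clock: 10.2
tcp_pos: [0.4773, -0.0455, -0.0018]
orientation: [0.707, -0.01, 0.707, 0.01]
wrist_force: [1.7, 5.9, 6.0]
finger_gap: 0.0122
```

```bash
python3 -c "
from h import *
crank()
"
```

```text
crank 2.373227930203061 radius mm 36.1331351518158 Ft -8.257158551723453 Fr -1.4651663880993313 F [1.74935312 5.88904078 6.02373491] tq [ 1.12445115 -0.21305826  0.0928713 ] gap 0.012164660075922377 tcp [ 0.47732573 -0.04547196 -0.00183337] t 10.2
```

Emit:
{"name": "servo_tool", "arguments": {
  "increments": [
    {"offset": [0.08,-0.05,0],"yaw": 0},
    {"offset": [0.16,-0.1,0],"yaw": 0},
    {"offset": [0.25,-0.15,0],"yaw": 0},
    {"offset": [0.34,-0.19,0],"yaw": 0},
    {"offset": [0.43,-0.24,0],"yaw": 0},
    {"offset": [0.51,-0.27,0],"yaw": 0},
    {"offset": [0.57,-0.3,0],"yaw": 0},
    {"offset": [0.57,-0.3,0],"yaw": 0}
  ]
}}

```text
clock: 11.0
tcp_pos: [0.4775, -0.0483, -0.007]
orientation: [0.708, -0.01, 0.707, 0.01]
wrist_force: [-0.5, 5.6, 10.0]
finger_gap: 0.0117
```

```bash
python3 -c "
from h import *
crank()
"
```

```text
crank 2.536841638154831 radius mm 36.09275006898672 Ft -11.448124627376608 Fr -0.8993542198334321 F [-0.50909174  5.5794115  10.02981933] tq [1.25142985 0.08014081 0.09714699] gap 0.011684044616784517 tcp [ 0.47746104 -0.04832576 -0.00699817] t 11.0
```

Clamped at about 2.54 rad and 11.4 N, in the firm range. I'll let go and lift.

Emit:
{"name": "servo_tool", "arguments": {
  "increments": [
    {"offset": [0,0,0],"yaw": 0},
    {"offset": [0,0,0],"yaw": 0},
    {"offset": [0,0,0],"yaw": 0},
    {"offset": [0,0,0],"yaw": 0},
    {"offset": [0,0,0],"yaw": 0},
    {"offset": [0,0,0],"yaw": 0},
    {"offset": [-0.8,0,0],"yaw": 0},
    {"offset": [-2,0,0],"yaw": 0}
  ],
  "claw": 0.36
}}

```text
clock: 11.8
tcp_pos: [0.4764, -0.0487, 0.0116]
orientation: [0.706, -0.01, 0.708, 0.01]
wrist_force: [-0.3, -0.1, 0.6]
finger_gap: 0.0305
```

Emit:
{"name": "servo_tool", "arguments": {
  "increments": [
    {"offset": [-3,0,0],"yaw": 0},
    {"offset": [-6,0,-0.5],"yaw": 0},
    {"offset": [-9,0,-1.5],"yaw": 0},
    {"offset": [-12,0.6,-2],"yaw": 0},
    {"offset": [-14,1.2,-2],"yaw": 0},
    {"offset": [-15,1.5,-2],"yaw": 0},
    {"offset": [-15,1.5,-2],"yaw": 0},
    {"offset": [-15,1.5,-2],"yaw": 0}
  ]
}}

```text
clock: 12.6
tcp_pos: [0.4565, -0.0344, 0.161]
orientation: [0.707, -0.01, 0.707, 0.01]
wrist_force: [0.6, -0.5, -0.2]
finger_gap: 0.0306
```

```bash
python3 -c "
from h import *
snap('wrist','w7'); snap('top','t7'); snap('scene','s7')
go([.5,.08,.1],95)
cv2.imwrite('pics/s7c.png',cv2.resize(cv2.imread('pics/s7.png')[130:270,180:340],None,fx=4.2,fy=4.2,interpolation=cv2.INTER_CUBIC))
"
```

```text
heading tool y 91.58 offset [ 6.01 11.31  4.74] tcp [ 0.4558 -0.0344  0.1601] t 12.75 F [ 0.7  0.1 -0. ] gap 0.0305
yaw (about tool x down) -3.4210833964538523
```

View pics/w7.png

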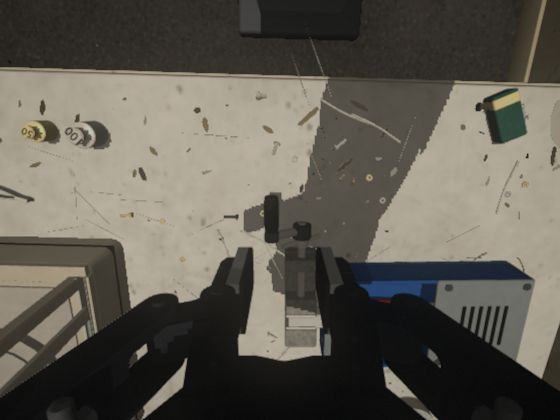

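View pics/s7c.png

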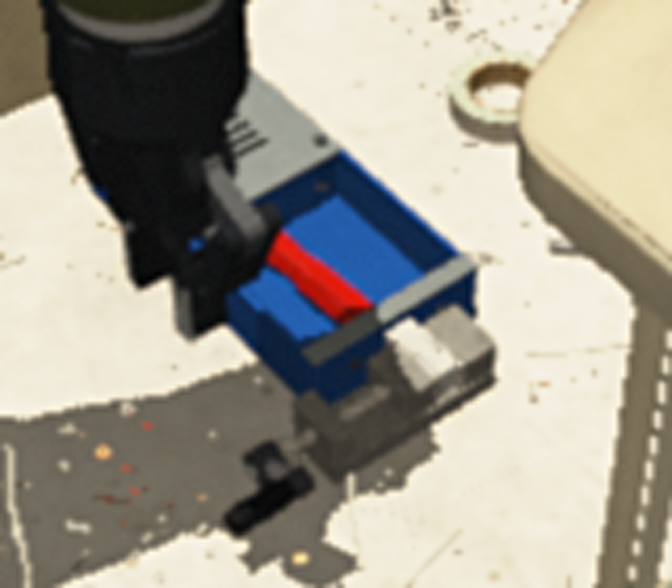

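Emit:
{"name": "servo_tool", "arguments": {
  "increments": [
    {"offset": [0,1.2,1.5],"yaw": 8},
    {"offset": [0,2.6,3.4],"yaw": 16},
    {"offset": [0,4.2,5.4],"yaw": 24},
    {"offset": [0,5.8,7.5],"yaw": 32},
    {"offset": [0,7.4,9.6],"yaw": 40},
    {"offset": [0,9,11.6],"yaw": 48},
    {"offset": [0,10.4,13.2],"yaw": 56},
    {"offset": [0,11,14.2],"yaw": 64}
  ],
  "claw": 0.45
}}

```text
clock: 13.55
tcp_pos: [0.5961, 0.0805, 0.1597]
orientation: [0.603, 0.367, 0.605, -0.368]
wrist_force: [-0.5, -0.0, -0.1]
finger_gap: 0.0384
```

Emit:
{"name": "servo_tool", "arguments": {
  "increments": [
    {"offset": [0,0,0],"yaw": 7},
    {"offset": [0,0,0],"yaw": 14},
    {"offset": [0,0,0],"yaw": 19},
    {"offset": [0,0,0],"yaw": 22},
    {"offset": [0,0,0],"yaw": 22.5},
    {"offset": [0,0,0],"yaw": 22.5},
    {"offset": [0,0,0],"yaw": 22.5},
    {"offset": [0,0,0],"yaw": 22.5}
  ]
}}

```text
clock: 14.35
tcp_pos: [0.5955, 0.0794, 0.1612]
orientation: [0.522, 0.477, 0.522, -0.477]
wrist_force: [0.4, 0.8, 0.4]
finger_gap: 0.0385
```

```bash
python3 -c "
from h import *
snap('wrist','w8')
go([.6,.08,.1],5)
np.set_printoptions(precision=4,suppress=True)
for fn in ['w8','t7','s7']:
    P,im,ok=cloud(fn); x,y,z=P[...,0],P[...,1],P[...,2]
    red=ok&(im[...,0]>100)&(im[...,1]<60)&(im[...,2]<60)&(x>.5)&(x<.7)&(y>0)&(y<.2)&(z>.003)&(z<.06)
    q=P[red]
    if len(q)<20: continue
    c=q[:,:2]-q[:,:2].mean(0); w,v=np.linalg.eigh(c.T@c); a=c@v; print(fn,' red',len(q),q.mean(0),'dir',np.degrees(np.arctan2(v[1,1],v[0,1])),np.ptp(a,axis=0), 'mid', q[:,:2].mean(0)+v@((a.max(0)+a.min(0))/2), 'z',np.percentile(q[:,2],[5,50,95]), q[:,1].min(),q[:,1].max())
"
```

```text
heading tool y 5.11 offset [ 6.13  0.45 -0.02] tcp [0.5956 0.0794 0.1613] t 14.4 F [ 0.5 -0.5  0.2] gap 0.0385
yaw (about tool x down) 0.11176143236940561
w8  red 553 [0.6055 0.0592 0.0244] dir 95.5131123720001 [0.0192 0.0374] mid [0.6065 0.0586] z [0.0187 0.0252 0.0266] 0.03958360997801201 0.07733183640312716
t7  red 190 [0.6013 0.0862 0.0243] dir 95.99592070506336 [0.0161 0.0675] mid [0.6018 0.0867] z [0.0186 0.0246 0.0282] 0.05377341844932265 0.12050087267642666
s7  red 184 [0.6002 0.0778 0.0235] dir 96.84744465885855 [0.017  0.0735] mid [0.6011 0.0786] z [0.0171 0.0244 0.028 ] 0.04266167954136624 0.11569926026368704
```

View pics/w8.png

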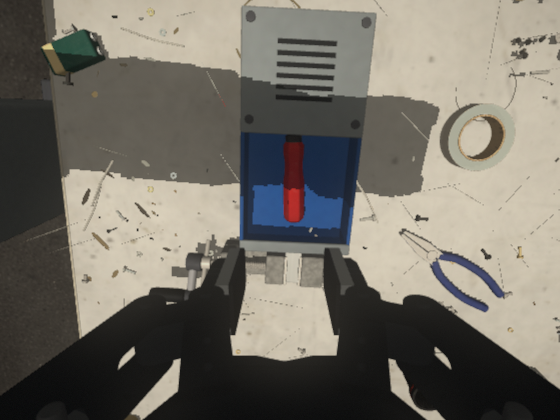

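The view shows the handle from (291,143) to (294,222), the cover edge at row 133 and the lip at row 241. I'll refine with hue segmentation.

```bash
cat > seg.py <<'E'
from h import *
np.set_printoptions(precision=4,suppress=True)
def red(fn):
    P,im,ok=cloud(fn); x,y,z=P[...,0],P[...,1],P[...,2]
    i=im.astype(int); m=ok&(i[...,0]>2*i[...,1]+15)&(i[...,0]>2*i[...,2]+15)&(x>.5)&(x<.72)&(y>-.1)&(y<.2)&(z>.015)
    q=P[m]; c=q[:,:2]-q[:,:2].mean(0); w,v=np.linalg.eigh(c.T@c); a=c@v
    print(fn,'n',len(q),'mid',q[:,:2].mean(0)+v@((a.max(0)+a.min(0))/2),'dir',np.degrees(np.arctan2(v[1,1],v[0,1])),'size',np.ptp(a,axis=0),'z',np.percentile(q[:,2],[5,50,95]),'y',q[:,1].min(),q[:,1].max())
    return P,im,ok,m
if __name__=='__main__':
    P,im,ok,m=red('w8')
    for v in (150,180,210): u=np.where(m[v])[0]; print(v,P[v,u.min()],P[v,u.max()])
    # housing
    x,y,z=P[...,0],P[...,1],P[...,2]
    h=ok&(z>.041)&(z<.052)&(y>.05)&(y<.3)&(x>.5)&(x<.7); print('cover',cv2.minAreaRect(P[h][:,:2].astype(np.float32)),np.median(z[h]), len(P[h]))
    c=ok&(z>.041)&(z<.052)&(y>.1)&(y<.3)&(x>.57)&(x<.63); print('cover edge y',np.percentile(y[c],[0,.5,1]))
    l=ok&(z>.041)&(z<.052)&(y<.05)&(y>-.003)&(x>.5)&(x<.7); print('lip',cv2.minAreaRect(P[l][:,:2].astype(np.float32)))
    h=h|l; print('all',cv2.minAreaRect(P[h][:,:2].astype(np.float32)))
E
python3 seg.py
python3 - <<'E'
from h import *
P,im,ok=cloud('w8'); x,y,z=P[...,0],P[...,1],P[...,2]
for fn in ['w7']:
    P,im,ok=cloud(fn); x,y,z=P[...,0],P[...,1],P[...,2]
    m=ok&(x>0.455)&(x<0.49)&(y<0.0)&(y>-.08)&(z>0.015)&(z<.07); q=P[m]; print('knob',q.mean(0),q.min(0),q.max(0))
E
```

```text
w8 n 1408 mid [0.6047 0.0813] dir 95.4006171213407 size [0.02   0.0821] z [0.0186 0.0243 0.0264] y 0.040157390357167186 0.12257092254110485
150 [0.592  0.1137 0.0178] [0.61   0.1157 0.0206]
180 [0.5947 0.0831 0.0191] [0.6133 0.085  0.0202]
210 [0.5976 0.0504 0.0184] [0.6166 0.0529 0.0208]
cover ((0.6060987710952759, 0.14128710329532623), (0.1124633401632309, 0.18640699982643127), 2.2064127922058105) 0.046057777928940946 16988
cover edge y [0.1314 0.1328 0.1335]
lip ((0.6105522513389587, 0.033192772418260574), (0.11190515756607056, 0.03718679025769234), 1.951029896736145)
all ((0.6068229079246521, 0.12445700168609619), (0.11241322755813599, 0.22015289962291718), 2.2840116024017334)
knob [ 0.47540691 -0.04615303  0.0500963 ] [ 0.46257828 -0.05329447  0.04136366] [ 0.48998041 -0.03927247  0.05393914]
```

Emit:
{"name": "servo_tool", "arguments": {
  "increments": [
    {"offset": [1.5,0.3,0],"yaw": -0.2},
    {"offset": [4,0.6,-0.1],"yaw": -0.3},
    {"offset": [7,0.9,-0.1],"yaw": -0.3},
    {"offset": [10,0.9,-0.1],"yaw": -0.3},
    {"offset": [12.5,0.9,-0.1],"yaw": -0.3},
    {"offset": [13.5,0.9,-0.1],"yaw": -0.3},
    {"offset": [13.5,0.9,-0.1],"yaw": -0.3},
    {"offset": [13.5,0.9,-0.1],"yaw": -0.3}
  ]
}}

```text
clock: 15.2
tcp_pos: [0.6053, 0.0812, 0.0275]
orientation: [0.523, 0.476, 0.523, -0.476]
wrist_force: [0.0, 1.0, -0.0]
finger_gap: 0.0385
```

```bash
python3 -c "
from seg import *
snap('wrist','w9'); red('w9')
go([.6047,.0813,-.029],5.4)
"
```

```text
w9 n 3757 mid [0.6048 0.0812] dir 95.53111885373565 size [0.021  0.0839] z [0.0184 0.0243 0.0264] y 0.03957600927997161 0.12340334070240547
heading tool y 5.4 offset [ 5.7  -0.12 -0.02] tcp [0.6057 0.0812 0.028 ] t 15.25 F [ 0.5 -0.5  0.3] gap 0.0384
yaw (about tool x down) -0.003109632961198372
```

View pics/w9.png

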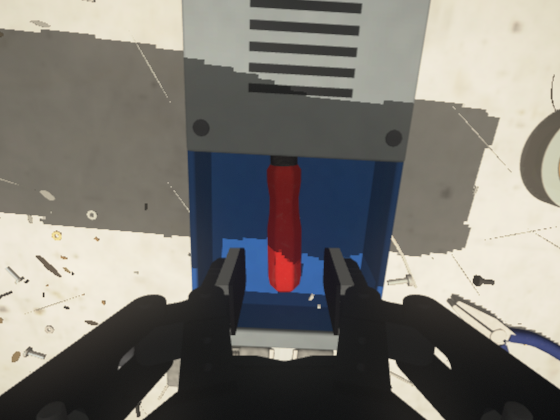

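The handle is centred between the fingers, at column 285. I'll descend 5.7 cm and grip.

Emit:
{"name": "servo_tool", "arguments": {
  "increments": [
    {"offset": [1.5,-0.1,0],"yaw": 0},
    {"offset": [3,-0.1,0],"yaw": 0},
    {"offset": [4.2,-0.1,0],"yaw": 0},
    {"offset": [5,-0.1,0],"yaw": 0},
    {"offset": [5.5,-0.1,0],"yaw": 0},
    {"offset": [5.7,-0.1,0],"yaw": 0},
    {"offset": [5.7,-0.1,0],"yaw": 0},
    {"offset": [5.7,-0.1,0],"yaw": 0}
  ]
}}

```text
clock: 16.05
tcp_pos: [0.6039, 0.0812, -0.0301]
orientation: [0.523, 0.476, 0.523, -0.476]
wrist_force: [1.0, -0.7, 0.7]
finger_gap: 0.0386
```

Emit:
{"name": "servo_tool", "arguments": {
  "increments": [
    {"offset": [0,0,0],"yaw": 0},
    {"offset": [0,0,0],"yaw": 0},
    {"offset": [0,0,0],"yaw": 0},
    {"offset": [0,0,0],"yaw": 0},
    {"offset": [0,0,0],"yaw": 0},
    {"offset": [0,0,0],"yaw": 0},
    {"offset": [0,0,0],"yaw": 0},
    {"offset": [0,0,0],"yaw": 0}
  ],
  "claw": 0.0,
  "force": 25
}}

```text
clock: 16.85
tcp_pos: [0.604, 0.0812, -0.03]
orientation: [0.523, 0.476, 0.523, -0.476]
wrist_force: [0.2, 0.3, 5.8]
finger_gap: 0.0207
```

```bash
python3 -c "
from seg import *
snap('wrist','w10'); snap('scene','s10'); red('w10')
go([.6047,.0813,-.029],5.4); print(Rt()[2]['joint_pos'])
"
```

```text
w10 n 6939 mid [0.6036 0.0816] dir 95.03032208701087 size [0.0215 0.0832] z [0.0182 0.0244 0.0263] y 0.03995168874494369 0.12346547129256533
heading tool y 5.39 offset [-0.1   0.06 -0.01] tcp [ 0.6041  0.0812 -0.03  ] t 16.95 F [0.1 0.5 4.7] gap 0.0206
yaw (about tool x down) -0.006449395462965413
[ 0.0019  0.5293 -0.2024  0.8378  0.0001  1.4785]
```

View pics/w10.png

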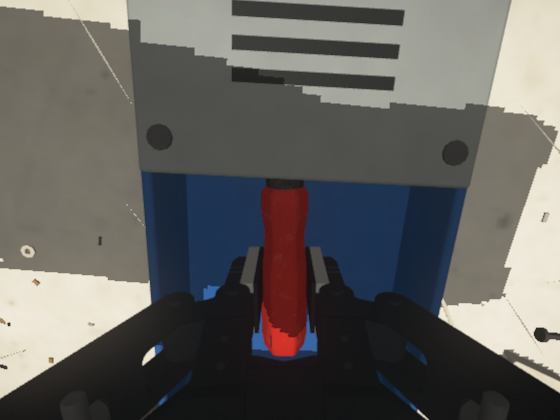

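Emit:
{"name": "servo_tool", "arguments": {
  "increments": [
    {"offset": [-0.3,0,0],"yaw": 0},
    {"offset": [-0.7,0,0],"yaw": 0},
    {"offset": [-1.2,0,0],"yaw": 0},
    {"offset": [-1.6,0,0],"yaw": 0},
    {"offset": [-2,0,0],"yaw": 0},
    {"offset": [-2.2,0,0],"yaw": 0},
    {"offset": [-2.2,0,0],"yaw": 0},
    {"offset": [-2.2,0,0],"yaw": 0}
  ]
}}

```text
clock: 17.75
tcp_pos: [0.6035, 0.0811, -0.0085]
orientation: [0.523, 0.476, 0.523, -0.476]
wrist_force: [-0.3, -0.2, -1.4]
finger_gap: 0.02
```

```bash
python3 -c "
from seg import *
snap('wrist','w11'); red('w11')
go([.6047,.0813,-.029],5.4); print(Rt()[2]['ft_torque'])
"
```

```text
w11 n 6974 mid [0.604 0.07 ] dir 95.09936199148343 size [0.0214 0.1065] z [0.0396 0.0458 0.0478] y 0.017012060635268916 0.12349879651845176
heading tool y 5.39 offset [ 2.03  0.14 -0.01] tcp [ 0.6033  0.0811 -0.0087] t 17.8 F [-0.7  0.  -0.9] gap 0.0202
yaw (about tool x down) -0.010756898294715711
[ 0.0047 -0.0232 -0.0129]
```

View pics/w11.png

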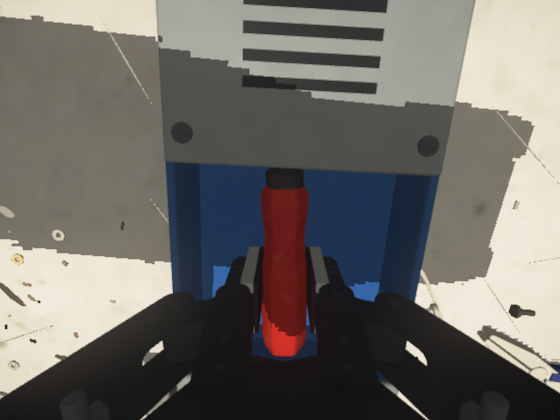

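Emit:
{"name": "servo_tool", "arguments": {
  "increments": [
    {"offset": [-0.2,0,0],"yaw": 0},
    {"offset": [-0.4,0,0],"yaw": 0},
    {"offset": [-0.6,0,0],"yaw": 0},
    {"offset": [-0.7,0,0],"yaw": 0},
    {"offset": [-0.8,0,0],"yaw": 0},
    {"offset": [-0.9,0,0],"yaw": 0},
    {"offset": [-0.9,0,0],"yaw": 0},
    {"offset": [-0.9,0,0],"yaw": 0}
  ]
}}

```text
clock: 18.6
tcp_pos: [0.6034, 0.0812, 0.0004]
orientation: [0.523, 0.476, 0.523, -0.476]
wrist_force: [0.7, 0.4, -4.5]
finger_gap: 0.0202
```

```bash
cat >> seg.py <<'E'
def tilt(fn):
    P,im,ok,m=red(fn); R,p,s=Rt(); q=(P[m]-p)@R  # tool coords
    m2=(abs(q[:,1])<.004); a=q[m2]; pf=np.polyfit(a[:,2],-a[:,0],1); print('tilt deg (top profile)',np.degrees(np.arctan(pf[0])),'z range tool',a[:,2].min(),a[:,2].max())
    for lo in np.arange(-.05,.05,.01):
        k=a[(a[:,2]>lo)&(a[:,2]<lo+.01)]
        if len(k): print('  s',round(lo+.005,3),'worldz',round(p[2]-np.median(k[:,0]),4))
    print('F',s['wrist_force'],'tq',s['ft_torque'])
E
python3 -c "
from seg import *
snap('wrist','w12'); tilt('w12')
go([.6047,.0813,-.029],5.4)
"
```

```text
w12 n 7305 mid [0.6027 0.0704] dir 95.09384064635795 size [0.0243 0.1064] z [0.0466 0.053  0.0592] y 0.017068799217925562 0.1236517030467219
tilt deg (top profile) 6.937088847346781 z range tool -0.042558704671836325 0.039413897350804486
  s -0.045 worldz 0.05
  s -0.035 worldz 0.0517
  s -0.025 worldz 0.0519
  s -0.015 worldz 0.0529
  s -0.005 worldz 0.055
  s 0.005 worldz 0.0565
  s 0.015 worldz 0.0576
  s 0.025 worldz 0.0588
  s 0.035 worldz 0.0594
F [-0.5904  0.319  -4.4543] tq [-0.0952 -0.0242 -0.0229]
heading tool y 5.39 offset [ 2.94  0.13 -0.  ] tcp [0.6034 0.0812 0.0004] t 18.65 F [-0.6  0.3 -4.5] gap 0.0203
yaw (about tool x down) -0.007321558867900535
```

View pics/w12.png

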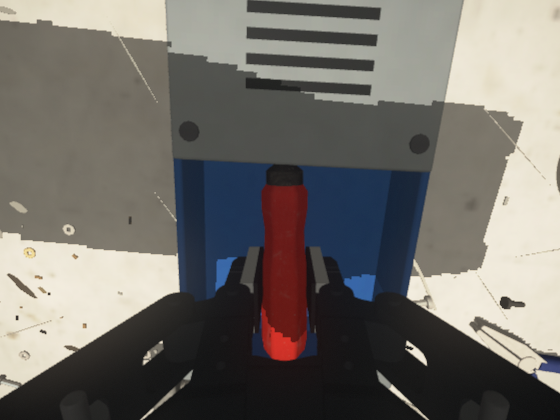

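It is tilting as planned: 7° so far, with 4.5 N at the cover edge. I'll keep lifting.

Emit:
{"name": "servo_tool", "arguments": {
  "increments": [
    {"offset": [-0.2,0,0],"yaw": 0},
    {"offset": [-0.4,0,0],"yaw": 0},
    {"offset": [-0.6,0,0],"yaw": 0},
    {"offset": [-0.8,0,0],"yaw": 0},
    {"offset": [-1,0,0],"yaw": 0},
    {"offset": [-1.1,0,0],"yaw": 0},
    {"offset": [-1.1,0,0],"yaw": 0},
    {"offset": [-1.1,0,0],"yaw": 0}
  ]
}}

```text
clock: 19.45
tcp_pos: [0.6035, 0.081, 0.0115]
orientation: [0.523, 0.476, 0.523, -0.476]
wrist_force: [0.1, 0.5, -5.0]
finger_gap: 0.0203
```

```bash
python3 -c "
from seg import *
snap('wrist','w13'); snap('scene','s13'); tilt('w13')
go([.6047,.0813,-.029],5.4)
cv2.imwrite('pics/s13c.png',cv2.resize(cv2.imread('pics/s13.png')[130:270,180:340],None,fx=4.2,fy=4.2,interpolation=cv2.INTER_CUBIC))
"
```

```text
w13 n 7461 mid [0.6022 0.0702] dir 95.10337916105239 size [0.0258 0.105 ] z [0.0519 0.0642 0.0755] y 0.016829822665312993 0.12276380265966941
tilt deg (top profile) 18.013614383855224 z range tool -0.04193907769530354 0.03339268221941506
  s -0.045 worldz 0.0526
  s -0.035 worldz 0.0556
  s -0.025 worldz 0.0577
  s -0.015 worldz 0.0608
  s -0.005 worldz 0.0651
  s 0.005 worldz 0.0686
  s 0.015 worldz 0.0717
  s 0.025 worldz 0.0748
  s 0.035 worldz 0.0764
F [-0.0468  0.0054 -3.9829] tq [-0.1988  0.004   0.0109]
heading tool y 5.38 offset [ 4.05  0.12 -0.02] tcp [0.6035 0.081  0.0115] t 19.55 F [-0.  0. -4.] gap 0.0203
yaw (about tool x down) -0.017211112990665356
```

View pics/s13c.png

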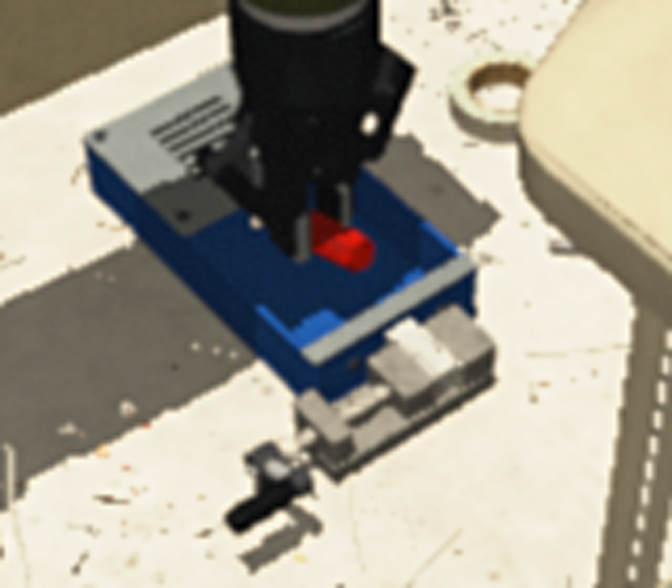

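Emit:
{"name": "servo_tool", "arguments": {
  "increments": [
    {"offset": [0,0,0.3],"yaw": 0},
    {"offset": [-0.1,0,0.8],"yaw": 0},
    {"offset": [-0.3,0,1.4],"yaw": 0},
    {"offset": [-0.5,0,2],"yaw": 0},
    {"offset": [-0.7,0,2.7],"yaw": 0},
    {"offset": [-0.9,0,3.3],"yaw": 0},
    {"offset": [-1.1,0,3.8],"yaw": 0},
    {"offset": [-1.2,0,4],"yaw": 0}
  ]
}}

```text
clock: 20.35
tcp_pos: [0.6074, 0.0405, 0.0237]
orientation: [0.523, 0.476, 0.523, -0.476]
wrist_force: [0.4, 0.2, -3.1]
finger_gap: 0.0204
```

```bash
python3 -c "
from seg import *
snap('wrist','w14'); tilt('w14')
go([.6047,.0813,-.029],5.4)
"
```

```text
w14 n 7416 mid [0.6071 0.0429] dir 95.29252353083606 size [0.0212 0.079 ] z [0.0644 0.0765 0.0876] y 0.0026880426446154876 0.08248993017692442
tilt deg (top profile) 17.898829087317434 z range tool -0.04205923526889091 0.0339904023430102
  s -0.045 worldz 0.065
  s -0.035 worldz 0.0678
  s -0.025 worldz 0.07
  s -0.015 worldz 0.0731
  s -0.005 worldz 0.0774
  s 0.005 worldz 0.0807
  s 0.015 worldz 0.0839
  s 0.025 worldz 0.0871
  s 0.035 worldz 0.0886
F [-0.4831 -0.7857 -1.9473] tq [-0.3921 -0.0312  0.0321]
heading tool y 5.35 offset [ 5.28  0.1  -4.1 ] tcp [0.6075 0.0404 0.0238] t 20.4 F [-0.5 -0.8 -1.9] gap 0.0205
yaw (about tool x down) -0.054287874119452795
```

View pics/w14.png

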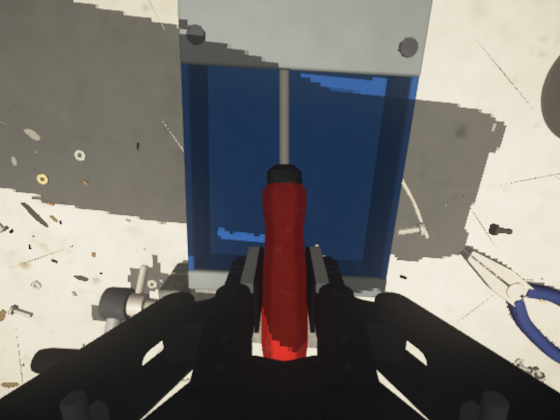

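The blade is sliding out under the cover edge at (284,68). I'll keep pulling along its axis.

Emit:
{"name": "servo_tool", "arguments": {
  "increments": [
    {"offset": [-0.1,0,0.5],"yaw": 0},
    {"offset": [-0.3,0,1.1],"yaw": 0},
    {"offset": [-0.5,0,1.8],"yaw": 0},
    {"offset": [-0.7,0,2.5],"yaw": 0},
    {"offset": [-0.9,0,3.2],"yaw": 0},
    {"offset": [-1.1,0,3.9],"yaw": 0},
    {"offset": [-1.3,0,4.4],"yaw": 0},
    {"offset": [-1.4,0,4.6],"yaw": 0}
  ]
}}

```text
clock: 21.2
tcp_pos: [0.6118, -0.0053, 0.0378]
orientation: [0.523, 0.476, 0.523, -0.476]
wrist_force: [-0.2, 0.7, -0.8]
finger_gap: 0.0201
```

```bash
python3 -c "
from seg import *
snap('wrist','w15'); tilt('w15')
go([.6047,.0813,-.029],5.4)
"
```

```text
w15 n 7367 mid [ 0.6115 -0.0032] dir 95.26132286215758 size [0.0213 0.0797] z [0.079  0.0905 0.1012] y -0.043722111683644205 0.03682144748892158
tilt deg (top profile) 16.794711024657957 z range tool -0.04198046709944219 0.03375062968885388
  s -0.045 worldz 0.0798
  s -0.035 worldz 0.0825
  s -0.025 worldz 0.0846
  s -0.015 worldz 0.0874
  s -0.005 worldz 0.0914
  s 0.005 worldz 0.0946
  s 0.015 worldz 0.0976
  s 0.025 worldz 0.1005
  s 0.035 worldz 0.102
F [1.1084 0.2531 0.0106] tq [-0.004   0.0082 -0.0063]
heading tool y 5.35 offset [ 6.68  0.09 -8.69] tcp [ 0.6119 -0.0053  0.0378] t 21.25 F [1.1 0.3 0. ] gap 0.0203
yaw (about tool x down) -0.053334948081754874
```

View pics/w15.png

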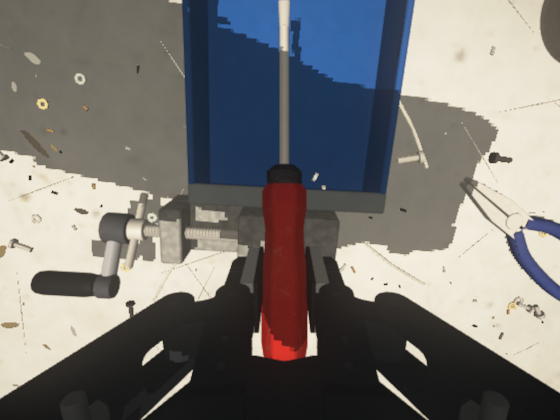

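The screwdriver is free: force near 0, and the tip is about 15 mm past the cover edge. I'll lift straight up with a firmer grip.

Emit:
{"name": "servo_tool", "arguments": {
  "increments": [
    {"offset": [-0.3,0,0.2],"yaw": 0},
    {"offset": [-1,0,0.4],"yaw": 0},
    {"offset": [-2,0,0.5],"yaw": 0},
    {"offset": [-3.5,0,0.5],"yaw": 0},
    {"offset": [-5,0,0.5],"yaw": 0},
    {"offset": [-6.5,0,0.5],"yaw": 0},
    {"offset": [-8,0,0.5],"yaw": 0},
    {"offset": [-9,0,0.5],"yaw": 0}
  ],
  "claw": 0.0,
  "force": 40
}}

```text
clock: 22.05
tcp_pos: [0.6128, -0.0094, 0.1297]
orientation: [0.524, 0.476, 0.522, -0.475]
wrist_force: [0.8, 0.3, -1.3]
finger_gap: 0.0197
```

Emit:
{"name": "servo_tool", "arguments": {
  "increments": [
    {"offset": [-1,0,0],"yaw": 0},
    {"offset": [-2.5,0,-0.5],"yaw": 0},
    {"offset": [-4.5,0,-2],"yaw": 0},
    {"offset": [-6.5,0,-4],"yaw": 0},
    {"offset": [-8,0,-6],"yaw": 0},
    {"offset": [-9,0,-7.5],"yaw": 0},
    {"offset": [-9.5,0,-8.3],"yaw": 0},
    {"offset": [-9.5,0,-8.5],"yaw": 0}
  ]
}}

```text
clock: 22.85
tcp_pos: [0.6042, 0.076, 0.2228]
orientation: [0.523, 0.476, 0.523, -0.475]
wrist_force: [-0.1, 0.8, -0.9]
finger_gap: 0.0193
```

Emit:
{"name": "servo_tool", "arguments": {
  "increments": [
    {"offset": [0,0,0],"yaw": 0},
    {"offset": [0,0,0],"yaw": 0},
    {"offset": [0,0,0],"yaw": 0},
    {"offset": [0,0,0],"yaw": 0},
    {"offset": [0,0,0],"yaw": 0},
    {"offset": [0,0,0],"yaw": 0},
    {"offset": [0,0,0],"yaw": 0},
    {"offset": [0,0,0],"yaw": 0}
  ]
}}

```text
clock: 23.65
tcp_pos: [0.6041, 0.0751, 0.2225]
orientation: [0.523, 0.476, 0.523, -0.476]
wrist_force: [0.2, 0.6, -1.3]
finger_gap: 0.0195
```

```bash
python3 -c "
from seg import *
snap('wrist','w16'); snap('scene','s16');snap('top','t16'); tilt('w16')
go([.6047,.0813,-.029],5.4); print(Rt()[2]['qvel'])
for fn in ['s16','w16','t16']:
    P,im,ok=cloud(fn); x,y,z=P[...,0],P[...,1],P[...,2]
    h=ok&(z>.041)&(z<.052)&(y>.0)&(y<.3)&(x>.5)&(x<.7); print(fn,h.sum(),cv2.minAreaRect(P[h][:,:2].astype(np.float32)))
    k=ok&(x>0.455)&(x<0.492)&(y<-0.02)&(y>-.08)&(z>0.015)&(z<.07); q=P[k]; print('knob',len(q), q.mean(0) if len(q) else 0,q.max(0) if len(q) else 0)
"
```

```text
w16 n 6235 mid [0.6038 0.0772] dir 95.02105232603148 size [0.0213 0.0796] z [0.266  0.2771 0.2861] y 0.03677215885342955 0.11710614747012119
tilt deg (top profile) 16.824517860880384 z range tool -0.0418633245102992 0.03404537652129105
  s -0.045 worldz 0.2646
  s -0.035 worldz 0.2672
  s -0.025 worldz 0.2691
  s -0.015 worldz 0.272
  s -0.005 worldz 0.2761
  s 0.005 worldz 0.2792
  s 0.015 worldz 0.2822
  s 0.025 worldz 0.2851
  s 0.035 worldz 0.2867
F [-0.1786 -0.4431 -0.6832] tq [-0.0132  0.0044  0.0056]
heading tool y 5.39 offset [25.15  0.12 -0.6 ] tcp [0.6041 0.0752 0.2225] t 23.8 F [-0.2 -0.4 -0.7] gap 0.0196
yaw (about tool x down) -0.006595707163754128
[ 0.0017  0.0006 -0.0013 -0.0016 -0.0002 -0.0013]
s16 1860 ((0.6055066585540771, 0.12378785759210587), (0.11495134234428406, 0.22379566729068756), 2.132014274597168)
knob 106 [ 0.4762 -0.0486  0.0496] [ 0.4919 -0.0407  0.0556]
w16 11358 ((0.6069530844688416, 0.12465109676122665), (0.11223316192626953, 0.21981966495513916), 2.25006365776062)
knob 268 [ 0.4784 -0.0431  0.0497] [ 0.492  -0.0374  0.0535]
t16 322 ((0.6094381809234619, 0.036410853266716), (0.11346784234046936, 0.07211517542600632), 4.59129524230957)
knob 84 [ 0.4774 -0.0478  0.0511] [ 0.491  -0.0409  0.0564]
```

View pics/w16.png

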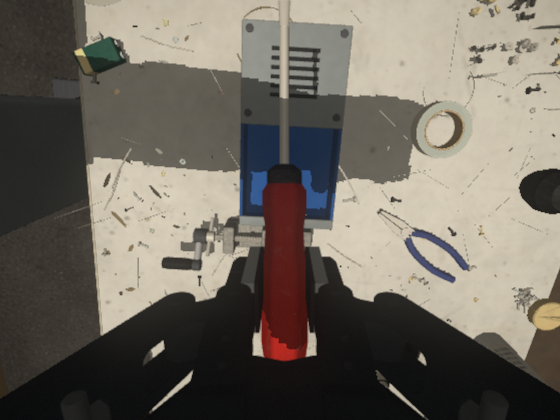

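View pics/s16.png

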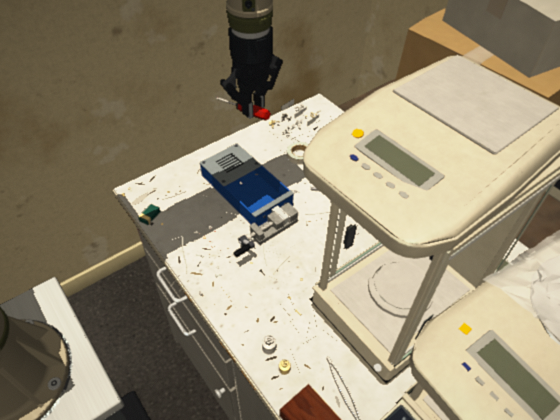

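View pics/t16.png

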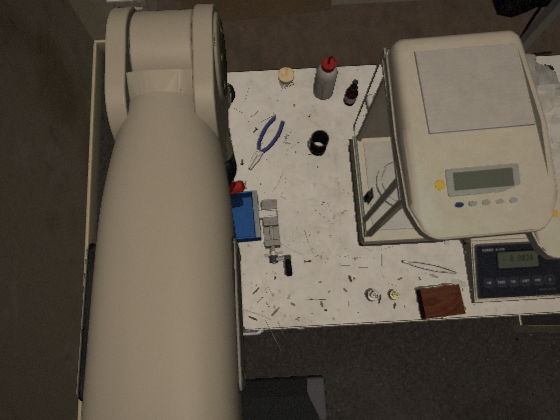

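```bash
python3 -c "
from h import *
print(env.hand_in()); s=env.get_state(); print(s['clock'],s['finger_gap'],s['tcp_pos'])"
```

```text
the job is handed in; nothing more can be done
None
the job is handed in; nothing more can be done
```

The job is handed in: the housing is clamped in the vice, and the whole screwdriver is out and held over it. Handing in gave no verdict. I used about 24 s of the 58 s.

- **Clamp:** I cranked the knob clockwise over the top to about 2.54 rad, with about 11.4 N at the knob. That is just over the 8–11 N quoted for a firm clamp. After release it sprang back to about 2.38 rad, and the jaws still held the lug.
- **Extraction:** I gripped the handle at its middle with 25 N and lifted. The cover's edge tilted the screwdriver to about 18° with only 4–5 N of force. I then pulled it out handle first along its own axis, without touching the lip.
- **Last checks:** The screwdriver is held in a 19.5 mm finger gap at 40 N, tilted about 17°, with its tip roughly 0.2 m above the bench. The housing moved less than 1 mm during the extraction. The battery, pliers, tape roll, lens tube and weights look undisturbed.

**Disagreements and failed steps:**
- **Fingertip position:** The real fingertips were about 38 mm behind the reported TCP. My first pinch on the knob therefore closed on air above it, touching nothing. I measured the offset with the cameras, corrected for it and gripped again.
- **Finger gap:** It read about 2 mm smaller than the gripped objects, 11.6 mm on the 14 mm knob.
- **Housing shift while clamping:** Closing the jaw pushed the housing about 5 mm towards the fixed jaw, since its lug started with 9 mm of play in the vice.

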